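# Take the split ring out of a slip strainer with a hook pick

## Robot

A 6-joint arm with a two-finger parallel gripper is mounted at the origin on the work surface. World frame = base frame: x ahead of the robot, y to its left, z up, the work surface at z = 0. Lengths are in m, angles in rad, forces in N, time in s.
With the tool pointing down it reaches from about 0.225 to 0.875 m from the base axis. Payload 3.4 kg.
Tool frame: the origin (TCP) lies at the very end of the fingers, on their centre line; the grasp point (between the pads) lies behind it (manip.grasp_offset is the z of the grasp point in the tool frame, in m); z points along the fingers, y is the line along which they close (so a half turn about z gives the same grasp; the last joint's range is limited). The gripper opens to 85 mm and grips with 20 to 120 N. Pads are 22 mm wide; open, the fingers measure 114 mm over their backs; the gripper's body (76 mm by 85 mm) begins 54 mm behind the grasp point. The pads swing forward as they close: fully open they stand 13 mm farther back than shut.
Start: joints at [-1.433, 0.276, 1.505, -0, 1.361, -0.121], TCP at [0.147, -0.556, 0.209] pointing down, gripper open.
Joint ranges: [-2.89, 2.89], [-0.75, 2.08], [0.22, 2.7], [-1.18, 4.32], [0.11, 2.71], [-2.7, 2.7]. Speed limits (rad/s): [2.57, 2.57, 3.14, 3.14, 3.14, 3.14].

## Interface

Orientations are given as a unit quaternion [w, x, y, z].
In Python, from rig import manip gives the robot as it stands.
- The arm moves only by the shell command python3 -m pendant 'ROWS' [FORCE]. ROWS is JSON, a list of rows, each an object of numbers: "dx", "dy", "dz": the shift along the tool's x, y, z in m; "rx", "ry", "rz": the turn, a rotation vector about the tool's x, y, z in degrees; "hand": the finger opening in m, from 0 to 0.0854. In form: [{"dx": .., "dy": .., "dz": .., "rx": .., "ry": .., "rz": .., "hand": ..}, ...]. A call has 1 to 12 rows; each row shifts and turns the commanded pose from where the row before left it, along the tool's axes as they then stand; what a row does not reach is not made up. A row lasts 1/12 s, in which the tool goes at most 41.7 mm and 7.16 degrees, less where a joint would pass 70% of its speed; a pose out of reach is approached as far as the arm can. A call is refused whole if a number of a shift passes 0.0417 or a number of a turn 7.16, either way. A call with a gripper value outside its range is refused whole. The fingers move at their own pace and stop on an object; FORCE is the grip in N (left out, the last holds). Time passes only in rows, so rows that do not move let the fingers close. It gives the time, the measured TCP pose, the force, the opening and the grip force at its end, in the units of the state.
- manip.get_state(): the state, without advancing time (a new reading comes with each control period).
- manip.get_image(name): name is "scene" or "top" or "wrist"; returns a dict with "frame" (384x512x3 uint8, red, green, blue), "fx", "fy", "cx", "cy" (pixels), "position" and "attitude" of the camera in the world; the wrist camera has in their place "mount" (4x4, takes a point from camera to tool coordinates, whose origin is the TCP and whose axes are the flange's). Camera axes: x right, y up, looking along -z (the intrinsics and any distortion apply to the point x, -y, -z); pixel columns grow to the right and rows downward; lengths in m; the calibration is good to about 2 mm. A picture is of the moment at which its call begins: read the wrist's pose just before it. There is no depth.
- manip.sign_off(): hands the job in; it is judged then, once.
The state is a dict: "clock": time; "qpos": joint angles; "qd": joint speeds; "effort": joint torques, N m; "position": TCP position; "ee_rot": TCP orientation; "contact_force": force on the tool from outside, world axes, zero at the start; "moment": the same for the moment, N m; "width": finger opening in m; "gripper_force": force on a finger pad.
Only numpy, scipy, OpenCV 4.12 (cv2) and the standard library are available. Lean on these libraries where they do the work, as an engineer would, in place of code of your own. Each camera call takes 0.05 s, during which the arm holds its last target. There are 200 camera calls.

## Task

The screen of this slip strainer is due for a change. Use the hook pick from the rack to lift one end of the split ring up out of its groove until that end stands above the rim, then take the whole ring out and lay it flat in the metal tray. Finish with the pick hanging upright in a slot of its rack again, and leave the scriber, lid, vase and mould where they are.

Things in the scene. Friction and masses are not known exactly. Their poses are not given: they have to be found in the camera images.
- strainer: Stainless steel slip strainer bolted to the bench, lid off: round pot, rim 110 mm across, 69 mm high, foot 124 mm across; outlet stub to its +x, 110 mm from the axis, 26 mm high. Origin: on its axis at bench level, z up. Bore 93 mm across, in it a screen with a small knob in the middle (14 mm across, top at 66 mm). The ring lies on a seat 60 mm above the origin, gap to -x. Wet, slippery steel.
- gap_top (a point): Point of the strainer at the middle of the ring's gap: 42 mm from the axis towards its -x, 66 mm high. For 45 degrees to either side of -x the wall is cut down to 66 mm, level with the ring's top, and the seat is missing: the ring's ends overhang a pocket.
- pocket (a point): Middle of the floor of that pocket: 39 mm from the axis towards -x, 50 mm above the origin, so 10 mm below the ring's underside. The pocket runs from 31 to 46 mm from the axis, 45 degrees either way, so a hook let down through the gap can be slid under either end.
- lip_a (a point): Middle of a bevelled keeper lip on the bore's wall, over the ring's +y half, from 45 to 105 degrees from -x; it overhangs the ring by 1.3 mm and holds it down. Top level with the rim, 69 mm. A ring half snaps inward past its lip when its end is pulled up.
- lip_b (a point): The same lip over the ring's -y half. The rest of the bore is plain.
- ring: Split retaining ring of dark spring steel, 93 mm outside, 75 mm inside diameter, band 9 mm wide and 6 mm thick, rounded edges, 70 g. Origin: centre at its underside, z up. One gap, to its -x, about 30 mm wide: the band begins 21 degrees either side of -x. The frame is that of its +y half; the -y half hangs on the springy back at +x, so the halves can squeeze together or bend apart a little.
- ring_end_a (a point): In the band's end on the +y side of the gap: mid-width, 3 mm above the underside, 42 mm from the ring's centre, 24 degrees from -x, 2 mm short of the end. Lifting it takes 6 to 18 N over the first 15 mm or so; lifted some 20 to 25 mm, its half is past the lip, and let down again it rests on the rim, the end 6 to 15 mm above its seated height.
- ring_end_b (a point): The same point of the end on the ring's -y side; it behaves alike. With one end resting on the rim, that end can be gripped across the band (radially, 9 mm) with a fingertip inside and one outside it, and the other half follows when it is lifted.
- rack: Fixed wooden tool rack 230 mm long (y), 12 mm foot board, its top board 105 mm high and 62 mm deep (x), with two slots 13 mm wide, 90 mm apart, open to -x and ending 6 mm behind the slot points. Origin: bench level, under the middle between the slot points. A tool hangs with its collar on the board and its shank in the slot.
- slot0 (a point): Where a hanging tool's axis and collar underside belong: top of the rack board in the slot at the rack's -y, 45 mm from the rack's middle.
- slot1 (a point): The same for the slot at +y.
- pick: Hook pick, 70 g, hanging upright in one of the two slots: square dark wooden handle 14 by 14 mm (sides along its x and y) from 6 to 86 mm above the origin with a small cap, steel collar 26 mm across and 6 mm thick, round shank 6 mm thick reaching 72 mm down, at whose foot a level hook of 5 mm rod points to the pick's -x. Origin: on the axis at the collar's underside; z up.
- hook_tip (a point): End of the hook: 15 mm from the pick's axis to its -x, 72 mm below its origin, on the centreline of the 5 mm rod, whose round nose goes 2.5 mm further.
- scriber: Straight scriber in the rack's other slot: same handle and collar as the pick, a straight pointed shank 75 mm long and no hook. Origin as for the pick. Bystander.
- tray: Fixed aluminium tray, 190 (x) by 170 (y) mm, walls 22 mm high and 4 mm thick. Origin: centre of its underside.
- tray_in (a point): Centre of the tray's inner floor, 4 mm above the bench.
- lid: The strainer's steel lid, 114 mm across and 36 mm high with a knob, lying on the bench. Origin: centre of its underside. Bystander.
- vase: White cast vase, 72 mm across and 140 mm high. Origin: centre of its underside. Bystander.
- mould: Closed plaster mould, block of 100 (x) by 85 (y) by 95 mm. Origin: centre of its underside. Bystander.
There are look-alikes about, which are no part of the job. Leave any blue or yellow look-alike of the pick alone.

How it is judged:
On the way:
1. the hook is under one end of the ring and has lifted that end above the rim (((z of ring_end_a in the frame of strainer above 0.071 m and distance between hook_tip and ring_end_a below 0.025 m and contact force between pick and ring above 0.05 N) or (z of ring_end_b in the frame of strainer above 0.071 m and distance between hook_tip and ring_end_b below 0.025 m and contact force between pick and ring above 0.05 N))), for 0.05 s.
At the end, for the whole second after the job is handed in: The ring lies flat (within 7 degrees, either face up) and at rest on the floor of the tray, its centre within 65 mm of the tray's middle; the pick hangs in either slot of the rack, upright within 7 degrees, its axis within 8 mm of the slot point and its collar on the board (within 4 mm) (horizontal distance between ring and tray_in below 0.065 m and z of ring in the frame of tray_in between -0.003 and 0.012 m and (angle between ring's own z axis and vertical below 0.12 rad or angle between ring's own z axis and vertical above 3.02 rad) and linear speed of each of ring, pick below 0.02 m/s and (horizontal distance between pick and slot0 below 0.008 m or horizontal distance between pick and slot1 below 0.008 m) and z of pick in the frame of slot0 between -0.003 and 0.004 m and angle between pick's own z axis and vertical below 0.12 rad); the robot touches nothing.
It fails at once if the scriber is moved by more than 30 mm or tipped over (distance of scriber from where it was at the start of the episode above 0.03 m or angle between scriber's own z axis and vertical above 0.3 rad).
It fails at once if the lid is moved by more than 30 mm or tipped over (distance of lid from where it was at the start of the episode above 0.03 m or angle between lid's own z axis and vertical above 0.3 rad).
It fails at once if the vase is moved by more than 30 mm or tipped over (distance of vase from where it was at the start of the episode above 0.03 m or angle between vase's own z axis and vertical above 0.3 rad).
It fails at once if the mould is moved by more than 30 mm or tipped over (distance of mould from where it was at the start of the episode above 0.03 m or angle between mould's own z axis and vertical above 0.3 rad).
It also fails if it takes over 72 s, if anything falls off the work surface, if the arm or the gripper's body presses on something with over 40 N, if the wrist force passes 120 N, or if a joint passes its speed limit or range.

## Working session

There is one attempt and no reset: what is moved stays moved. The work goes in short steps, Python scripts to look and compute and a shell command to move; the robot and the scene stay as the last step left them, time stands still between calls to the robot, and variables do not carry over. Pictures are saved under pics/ and viewed, at most 10 in all, crops included, and the job is handed in when it is done.

```bash
ls; mkdir -p pics; cat > h.py <<'E'
import numpy as np, cv2, json
from scipy.spatial.transform import Rotation as R
from rig import manip
def grab(n):
    s=manip.get_state(); im=manip.get_image(n); return s,im
def quat(q): return R.from_quat([q[1],q[2],q[3],q[0]])
E
python3 - <<'E'
from h import *
for n in("top","scene"):
    s,im=grab(n)
    cv2.imwrite(f"pics/{n}0.png",cv2.cvtColor(im["frame"],cv2.COLOR_RGB2BGR))
    print({k:v for k,v in im.items() if k!="frame"})
print(s, manip.grasp_offset)
E
```

```text
pics
{'fx': 458.09547583169655, 'fy': 458.09547583169655, 'cx': 259.05225171345603, 'cy': 187.7589932389832, 'position': array([0.3016137 , 0.12286369, 1.277533  ]), 'attitude': array([-0.70155769, -0.07795619,  0.0788833 ,  0.70392973])}
{'fx': 455.8260033751522, 'fy': 455.8260033751522, 'cx': 251.99815893559625, 'cy': 186.93455139863897, 'position': array([ 1.32557035, -0.00316967,  1.17136465]), 'attitude': array([0.71210805, 0.2365216 , 0.20567464, 0.6282178 ])}
{'clock': 0.05, 'qpos': array([-1.43300366e+00,  2.76587949e-01,  1.50614921e+00, -1.67565915e-05,
        1.36066614e+00, -1.20975970e-01]), 'qd': array([-5.58059141e-04, -1.23193558e-04, -1.88737516e-03,  1.22664336e-04,
        4.47508446e-04,  6.60329296e-05]), 'effort': array([ 2.57847685e-03, -4.18078136e+01, -2.46676576e+01, -2.80387161e-05,
        5.43319329e-03,  7.58831163e-06]), 'position': array([ 0.1470605 , -0.55528969,  0.20773734]), 'ee_rot': array([-9.05225101e-04,  9.91640886e-01,  1.29025322e-01, -1.58043383e-05]), 'contact_force': array([ 0.22038339,  0.4302155 , -0.37962854]), 'moment': array([-0.01178293,  0.00199866,  0.08330286]), 'gripper_force': 0.0, 'width': 0.08540826468499924} -0.0187
```

View pics/top0.png

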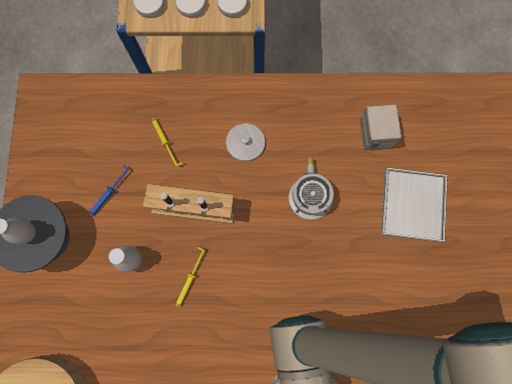

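View pics/scene0.png

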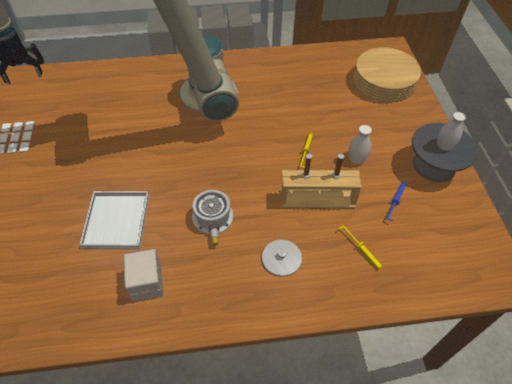

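The top view shows +x up and +y left. The strainer is at (312,196) with its outlet at (311,162), the rack at (190,203) with tools at (167,200) and (203,205), and the tray at (415,205). The scene view shows the same layout, with the two dark handles at (308,165) and (338,165). Next I'll make one enlarged mosaic of these.

```bash
cat >> h.py <<'E'
def ray(im,u,v,s=None):
    d=np.array([(u-im["cx"])/im["fx"],-(v-im["cy"])/im["fy"],-1.0])
    if "mount" in im:
        M=np.array(im["mount"]); Rw=quat(s["ee_rot"]).as_matrix()
        return s["position"]+Rw@M[:3,3], Rw@M[:3,:3]@d
    Rm=quat(im["attitude"]).as_matrix()
    return np.array(im["position"]),Rm@d
def onz(im,u,v,z,s=None):
    p,d=ray(im,u,v,s); return p+d*(z-p[2])/d[2]
def proj(im,P,s=None):
    if "mount" in im:
        M=np.array(im["mount"]); Rw=quat(s["ee_rot"]).as_matrix()
        q=M[:3,:3].T@(Rw.T@(np.array(P)-s["position"])-M[:3,3])
    else: q=quat(im["attitude"]).as_matrix().T@(np.array(P)-im["position"])
    return im["cx"]+im["fx"]*q[0]/-q[2], im["cy"]-im["fy"]*q[1]/-q[2]
def two(a,b):
    (p,d),(q,e)=a,b; A=np.stack([d,-e],1); t=np.linalg.lstsq(A,q-p,rcond=None)[0]
    x,y=p+d*t[0],q+e*t[1]; return (x+y)/2,np.linalg.norm(x-y)
E
python3 - <<'E'
from h import *
s,t=grab("top"); _,c=grab("scene")
def crop(im,x,y,w,h,f=4):
    return cv2.resize(cv2.cvtColor(im["frame"][y:y+h,x:x+w],cv2.COLOR_RGB2BGR),None,fx=f,fy=f,interpolation=cv2.INTER_CUBIC)
a=np.hstack([crop(t,140,180,100,70),crop(t,270,150,100,70)])
b=np.hstack([crop(c,272,145,100,70),crop(c,170,180,100,70)])
cv2.imwrite("pics/z.png",np.vstack([a,b]))
print(t["frame"].shape, [k for k in t])
for n,u,v,z in [("strainer rim",313,193,.069),("outlet",310,160,.02)]: print(n,onz(t,u,v,z))
# tray by contour in top
hsv=cv2.cvtColor(t["frame"],cv2.COLOR_RGB2HSV)
m=((hsv[...,1]<60)&(hsv[...,2]>120)).astype(np.uint8); m[:, :350]=0; m[:165]=0
m=cv2.morphologyEx(m,cv2.MORPH_CLOSE,np.ones((5,5)))
cs=cv2.findContours(m,0,2)[0]
for k in cs:
    if cv2.contourArea(k)>1500:
        r=cv2.minAreaRect(k); bx=cv2.boxPoints(r); print("tray",r,[onz(t,*p,.022).round(3) for p in bx], onz(t,*r[0],.004))
E
```

```text
(384, 512, 3) ['frame', 'fx', 'fy', 'cx', 'cy', 'position', 'attitude']
strainer rim [ 0.55976104 -0.02471322  0.069     ]
outlet [ 0.66654666 -0.02496983  0.02      ]
tray ((485.0, 363.0), (40.0, 52.0), 90.0) [array([ 0.168, -0.4  ,  0.022]), array([ 0.168, -0.536,  0.022]), array([ 0.07 , -0.524,  0.022]), array([ 0.07 , -0.39 ,  0.022])] [ 0.11596695 -0.47068204  0.004     ]
tray ((414.53045654296875, 204.39987182617188), (62.47861099243164, 70.51907348632812), 2.9108378887176514) [array([ 0.443, -0.215,  0.022]), array([ 0.643, -0.237,  0.022]), array([ 0.633, -0.414,  0.022]), array([ 0.434, -0.385,  0.022])] [ 0.53974127 -0.31882601  0.004     ]
```

View pics/z.png

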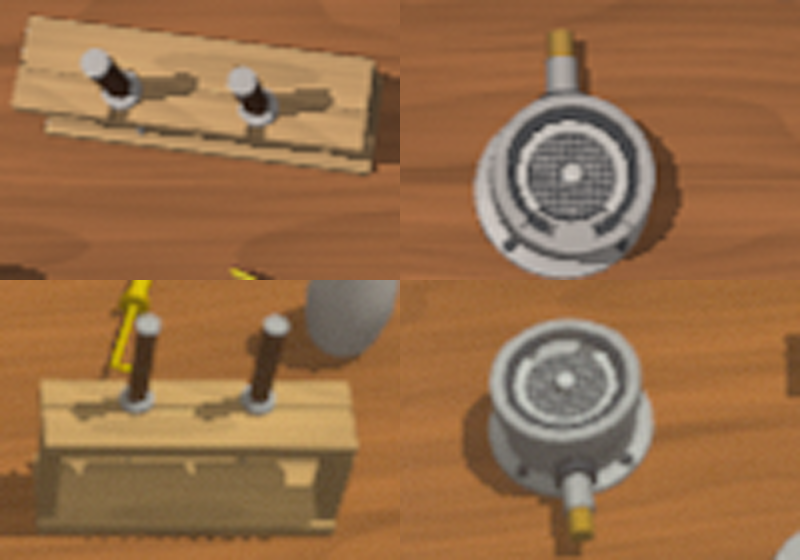

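The mosaic shows both collars in the top view, at about (170.5,202.5) and (204.2,206.8). The ring is dark with its gap toward the bottom (-x), and the rim centre is at about (313.7,193). I can't tell pick from scriber yet because the shanks are hidden under the board.

```bash
python3 - <<'E'
from h import *
s,t=grab("top"); _,c=grab("scene"); _,w=grab("wrist")
print({k:np.round(v,4) for k,v in w.items() if k!="frame"})
for n,a,b,z in [("L",(170.5,202.3),(272+260/4,145+120/4),.111),("R",(204,206.5),(272+137/4,145+120/4),.111)]:
    print(n,onz(t,*a,z),onz(c,*b,z),two(ray(t,*a),ray(c,*b)))
for n,a,b in [("capL",(140+97/4,180+60/4),(272+277/4,145+44/4)),("capR",(140+242/4,180+78/4),(272+148/4,145+44/4))]:
    print(n,two(ray(t,*a),ray(c,*b)), onz(t,*a,.195),onz(c,*b,.195))
print("board edge top", [onz(t,140+u/4,180+v/4,.105).round(4) for u,v in [(12,105),(355,152),(30,18),(375,62)]])
print("rim",onz(t,313.6,193,.069),onz(c,170+(565-400)/4,180+(380-280)/4,.069))
print("knob",onz(t,270+(571-400)/4,150+173/4,.066),onz(c,170+(566-400)/4,180+(380-280)/4,.066))
print("outlet end",onz(t,270+(561-400)/4,150+30/4,.026),onz(c,170+(581-400)/4,180+(522-280)/4,.026))
print("tray scene c",[onz(c,*p,.022).round(3) for p in [(92,192),(148,193),(140,247),(81,245)]])
print("tray top c",[onz(t,*p,.022).round(3) for p in [(386,169),(447,172),(444,241),(382,235)]])
E
```

```text
{'fx': np.float64(311.0457), 'fy': np.float64(311.0457), 'cx': np.float64(255.9878), 'cy': np.float64(192.8713), 'mount': array([[-1.300e-03,  9.615e-01,  2.749e-01,  6.990e-02],
       [ 1.000e+00,  1.400e-03, -1.000e-04, -5.000e-04],
       [-5.000e-04,  2.749e-01, -9.615e-01, -1.662e-01],
       [ 0.000e+00,  0.000e+00,  0.000e+00,  1.000e+00]])}
L [0.52735707 0.35048896 0.111     ] [0.53418116 0.35518737 0.111     ] (array([0.52918529, 0.35459443, 0.10425026]), np.float64(0.005535591119497424))
R [0.5160118  0.26342502 0.111     ] [0.5230156  0.26493894 0.111     ] (array([0.51753507, 0.26551319, 0.10380639]), np.float64(0.0024493842291558377))
capL (array([0.53011196, 0.35295788, 0.19248835]), np.float64(0.0050471896590729495)) [0.52908895 0.34988202 0.195     ] [0.53204816 0.3546785  0.195     ]
capR (array([0.51855251, 0.26396383, 0.19212548]), np.float64(0.002941572871480537)) [0.51772878 0.26212614 0.195     ] [0.52093995 0.26467609 0.195     ]
board edge top [array([0.5183, 0.4227, 0.105 ]), array([0.4867, 0.1995, 0.105 ]), array([0.5763, 0.4139, 0.105 ]), array([0.5461, 0.1871, 0.105 ])]
rim [ 0.55975573 -0.02633222  0.069     ] [ 0.56653318 -0.02202638  0.069     ]
knob [ 0.55971277 -0.02438303  0.066     ] [ 0.56455774 -0.02135096  0.066     ]
outlet end [ 0.67219229 -0.02518237  0.026     ] [ 0.66158842 -0.02039863  0.026     ]
tray scene c [array([ 0.44 , -0.387,  0.022]), array([ 0.465, -0.214,  0.022]), array([ 0.654, -0.235,  0.022]), array([ 0.626, -0.403,  0.022])]
tray top c [array([ 0.639, -0.24 ,  0.022]), array([ 0.629, -0.412,  0.022]), array([ 0.434, -0.385,  0.022]), array([ 0.451, -0.217,  0.022])]
```

Slots come out near (0.531,0.353) and (0.519,0.264), which are 90 mm apart, so that checks. The strainer is near (0.561,-0.024) and the tray near (0.541,-0.315). I'll move the wrist camera to the front of the rack to see which tool has the hook.

```bash
cat >> h.py <<'E'
def pose(yaw,tilt=0):
    """tool down, tool x at world angle yaw (deg); tilt: then ry by -tilt"""
    y=np.radians(yaw); X=np.array([np.cos(y),np.sin(y),0]); Z=np.array([0,0,-1.]); 
    return R.from_matrix(np.stack([X,np.cross(Z,X),Z],1))*R.from_euler("y",-tilt,degrees=True)
def go(P,yaw=None,tilt=0):
    s=manip.get_state(); q=quat(s["ee_rot"]); T=q if yaw is None else pose(yaw,tilt)
    print("mm tool",np.round(1e3*q.inv().apply(np.array(P)-s["position"]),1),"turn",np.round(np.degrees((q.inv()*T).as_rotvec()),2))
def st():
    s=manip.get_state(); m=quat(s["ee_rot"]).as_matrix()
    print("t %.2f"%s["clock"],"p",s["position"].round(4),"yaw %.2f"%np.degrees(np.arctan2(m[1,0],m[0,0])),"z",m[:,2].round(3),"F",s["contact_force"].round(1),"w %.4f g %.1f"%(s["width"],s["gripper_force"]),"q6 %.2f"%s["qpos"][5])
E
python3 -m pendant '[{"dx":0.0205,"dy":-0.0328},{"dx":0.0205,"dy":-0.0328},{"dx":0.0205,"dy":-0.0328},{"dx":0.0205,"dy":-0.0328},{"dx":0.0205,"dy":-0.0328},{"dx":0.0205,"dy":-0.0328},{"dx":0.0205,"dy":-0.0328},{"dx":0.0205,"dy":-0.0328},{"dx":0.0205,"dy":-0.0328},{"dx":0.0205,"dy":-0.0328},{"dx":0.0205,"dy":-0.0328},{"dx":0.0205,"dy":-0.0328}]' | tail -5
python3 -m pendant '[{"dx":0.0205,"dy":-0.0328},{"dx":0.0205,"dy":-0.0328},{"dx":0.0205,"dy":-0.0328},{"dx":0.0205,"dy":-0.0328},{"dx":0.0205,"dy":-0.0328},{"dx":0.0205,"dy":-0.0328},{"dx":0.0205,"dy":-0.0328},{"dx":0.0205,"dy":-0.0328},{"dx":0.0205,"dy":-0.0328},{"dx":0.0205,"dy":-0.0328},{"dx":0.0205,"dy":-0.0328},{"dx":0.0205,"dy":-0.0328}]' | tail -5
python3 -m pendant '[{"rz":-7.1},{"rz":-7.1},{"rz":-7.1},{"rz":-7.1},{"rz":-7.1},{"rz":-7.1},{"rz":-7.1},{"rz":-7.1},{"rz":-7.1},{"rz":-7.1},{"rz":-7.1},{"rz":-7.1}]' >/dev/null
python3 -m pendant '[{"rz":-7.1},{"rz":-7.1},{"rz":-7.1},{"rz":-7.1},{"rz":-7.1},{"rz":-7.1},{"rz":-7.1},{"rz":-7.1},{"rz":-7.1},{"rz":-7.1},{"rz":-3}]' >/dev/null
python3 -c "
from h import *
st(); go([.42,.335,.2],173,30)"
```

```text
t 0.35 p [ 0.1471 -0.5558  0.2084] yaw 14.83 z [-0.  0. -1.] F [ 0.3 -0.1  0.2] w 0.0854 g 0.0 q6 -0.12
mm tool [ 491.7 -791.3    8.7] turn [ -41.08   -7.95 -153.32]invalid input
invalid input
invalid input
invalid input
```

```bash
python3 -m pendant '[{"dx":0.0205,"dy":-0.0328,"dz":0,"rx":0,"ry":0,"rz":0,"hand":0.085}]'; python3 -m pendant '[{"dx":0.0205,"dy":-0.0328,"dz":0,"rx":0,"ry":0,"rz":0}]'; python3 -m pendant '[{"dx":0.0205,"dy":-0.0328,"hand":0.085}]'
```

```text
clock: 0.43
position: [0.1572, -0.525, 0.2079]
ee_rot: [0.003, 0.992, 0.128, -0.001]
contact_force: [0.6, -1.2, 0.5]
width: 0.0854
gripper_force: 0.0invalid input
invalid input
```

```bash
cat >> h.py <<'E'
def plan(P,yaw,n,tilt=0):
    s=manip.get_state(); q=quat(s["ee_rot"]); d=(np.array(P)-s["position"])/n
    rv=(q.inv()*pose(yaw,tilt)).as_rotvec()/n
    print("turn/row",np.degrees(rv).round(2))
    for i in range(n): print(*(q*R.from_rotvec(rv*i)).inv().apply(d).round(4))
E
python3 -c "
from h import *
st(); plan([.42,.335,.2],173,24)"
```

```text
t 0.43 p [ 0.1572 -0.525   0.2079] yaw 14.66 z [-0.001 -0.006 -1.   ] F [ 0.6 -1.2  0.5] w 0.0854 g 0.0 q6 -0.09
turn/row [-0.    0.02 -6.6 ]
0.0197 -0.0319 0.0001
0.0232 -0.0294 0.0001
0.0264 -0.0266 0.0001
0.0293 -0.0234 0.0001
0.0318 -0.0198 0.0001
0.0339 -0.0161 0.0001
0.0355 -0.0121 0.0002
0.0366 -0.0079 0.0002
0.0373 -0.0036 0.0002
0.0375 0.0007 0.0002
0.0371 0.005 0.0002
0.0363 0.0092 0.0002
0.035 0.0133 0.0002
0.0333 0.0173 0.0002
0.0311 0.021 0.0003
0.0284 0.0244 0.0003
0.0255 0.0275 0.0003
0.0221 0.0302 0.0003
0.0185 0.0326 0.0003
0.0146 0.0345 0.0003
0.0106 0.0359 0.0003
0.0064 0.0369 0.0003
0.0021 0.0374 0.0003
-0.0022 0.0374 0.0003
```

```bash
python3 -m pendant '[{"dx":0.0197,"dy":-0.0319,"dz":0,"rx":0,"ry":0,"rz":-6.6,"hand":0.085},{"dx":0.0232,"dy":-0.0294,"dz":0,"rx":0,"ry":0,"rz":-6.6,"hand":0.085},{"dx":0.0264,"dy":-0.0266,"dz":0,"rx":0,"ry":0,"rz":-6.6,"hand":0.085},{"dx":0.0293,"dy":-0.0234,"dz":0,"rx":0,"ry":0,"rz":-6.6,"hand":0.085},{"dx":0.0318,"dy":-0.0198,"dz":0,"rx":0,"ry":0,"rz":-6.6,"hand":0.085},{"dx":0.0339,"dy":-0.0161,"dz":0,"rx":0,"ry":0,"rz":-6.6,"hand":0.085},{"dx":0.0355,"dy":-0.0121,"dz":0,"rx":0,"ry":0,"rz":-6.6,"hand":0.085},{"dx":0.0366,"dy":-0.0079,"dz":0,"rx":0,"ry":0,"rz":-6.6,"hand":0.085},{"dx":0.0373,"dy":-0.0036,"dz":0,"rx":0,"ry":0,"rz":-6.6,"hand":0.085},{"dx":0.0375,"dy":0.0007,"dz":0,"rx":0,"ry":0,"rz":-6.6,"hand":0.085},{"dx":0.0371,"dy":0.005,"dz":0,"rx":0,"ry":0,"rz":-6.6,"hand":0.085},{"dx":0.0363,"dy":0.0092,"dz":0,"rx":0,"ry":0,"rz":-6.6,"hand":0.085}]' >/dev/null
python3 -m pendant '[{"dx":0.035,"dy":0.0133,"dz":0,"rx":0,"ry":0,"rz":-6.6,"hand":0.085},{"dx":0.0333,"dy":0.0173,"dz":0,"rx":0,"ry":0,"rz":-6.6,"hand":0.085},{"dx":0.0311,"dy":0.021,"dz":0,"rx":0,"ry":0,"rz":-6.6,"hand":0.085},{"dx":0.0284,"dy":0.0244,"dz":0,"rx":0,"ry":0,"rz":-6.6,"hand":0.085},{"dx":0.0255,"dy":0.0275,"dz":0,"rx":0,"ry":0,"rz":-6.6,"hand":0.085},{"dx":0.0221,"dy":0.0302,"dz":0,"rx":0,"ry":0,"rz":-6.6,"hand":0.085},{"dx":0.0185,"dy":0.0326,"dz":0,"rx":0,"ry":0,"rz":-6.6,"hand":0.085},{"dx":0.0146,"dy":0.0345,"dz":0,"rx":0,"ry":0,"rz":-6.6,"hand":0.085},{"dx":0.0106,"dy":0.0359,"dz":0,"rx":0,"ry":0,"rz":-6.6,"hand":0.085},{"dx":0.0064,"dy":0.0369,"dz":0,"rx":0,"ry":0,"rz":-6.6,"hand":0.085},{"dx":0.0021,"dy":0.0374,"dz":0,"rx":0,"ry":0,"rz":-6.6,"hand":0.085},{"dx":-0.0022,"dy":0.0374,"dz":0,"rx":0,"ry":0,"rz":-6.6,"hand":0.085}]' >/dev/null
python3 -c "
from h import *
st(); plan([.42,.335,.2],173,5,30)"
```

```text
t 2.43 p [0.4185 0.3441 0.2085] yaw 173.60 z [ 0. -0. -1.] F [ 0.7 -0.2  0.5] w 0.0851 g 0.0 q6 -0.90
turn/row [ 0.03 -6.    0.12]
-0.0005 -0.0018 0.0017
-0.0003 -0.0018 0.0018
-0.0001 -0.0018 0.0018
0.0 -0.0018 0.0018
0.0002 -0.0018 0.0018
```

```bash
python3 -m pendant '[{"dx":0,"dy":-0.002,"dz":0.002,"rx":0,"ry":-6,"rz":0,"hand":0.085},{"dx":0,"dy":-0.002,"dz":0.002,"rx":0,"ry":-6,"rz":0,"hand":0.085},{"dx":0,"dy":-0.002,"dz":0.002,"rx":0,"ry":-6,"rz":0,"hand":0.085},{"dx":0,"dy":-0.002,"dz":0.002,"rx":0,"ry":-6,"rz":0,"hand":0.085},{"dx":0,"dy":-0.002,"dz":0.002,"rx":0,"ry":-6,"rz":0,"hand":0.085},{"dx":0,"dy":0,"dz":0,"rx":0,"ry":0,"rz":0,"hand":0.085},{"dx":0,"dy":0,"dz":0,"rx":0,"ry":0,"rz":0,"hand":0.085}]' >/dev/null
python3 -c "
from h import *
st(); s,w=grab('wrist')
f=cv2.cvtColor(w['frame'],cv2.COLOR_RGB2BGR); cv2.imwrite('pics/w1.png',f)
for p in [(.531,.353,.111),(.519,.264,.111)]: print(proj(w,p,s))"
```

```text
t 3.02 p [0.4175 0.3319 0.1981] yaw 173.50 z [ 0.494 -0.059 -0.867] F [-0.5  0.5 -0.2] w 0.0852 g 0.0 q6 -0.33
(np.float64(289.1804232247499), np.float64(227.4721451621005))
(np.float64(201.33158914069344), np.float64(226.30536821191296))
```

View pics/w1.png

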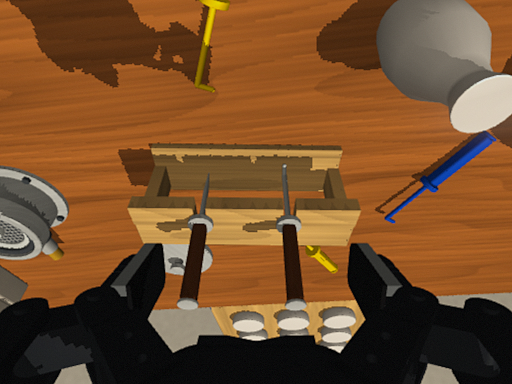

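The wrist view shows the y=0.264 tool (collar at (201,222)) ending in a point at (207,175). The y=0.353 tool (collar at (289,222)) has a longer, blunt end at (284,166). I'll zoom in to confirm the hook.

```bash
python3 -c "
from h import *
f=cv2.imread('pics/w1.png')[150:310,170:330]
cv2.imwrite('pics/w1z.png',cv2.resize(f,None,fx=3.7,fy=3.7,interpolation=cv2.INTER_CUBIC))"
```

```text
(no output)
```

View pics/w1z.png

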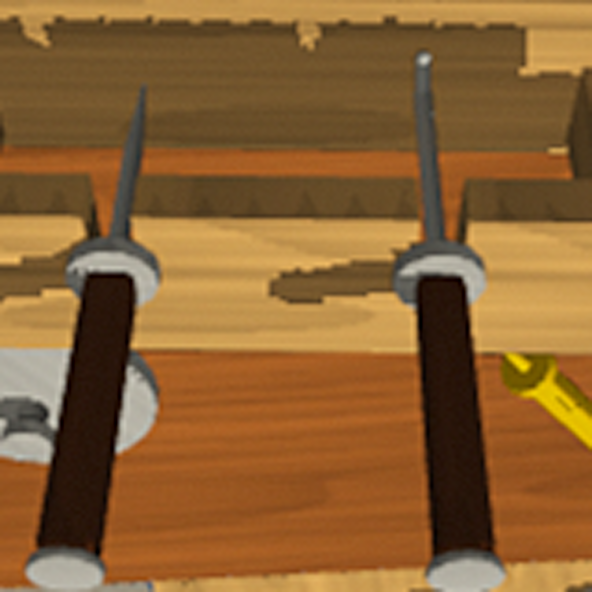

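The right-hand tool is the pick: its hook nose faces the camera at (284.6,166.2). Now its exact pose.

```bash
python3 -c "
from h import *
s,w=grab('wrist')
for n,u,v,z in [('collarP',288.9,224.6,.111),('collarS',170+115/3.7,150+275/3.7,.111),('capP',295.9,304.3,.195),('nose',284.6,166.2,.033)]: print(n,onz(w,u,v,z,s))
"
```

```text
collarP [0.53031224 0.35373835 0.111     ]
collarS [0.5193208  0.26477958 0.111     ]
capP [0.53057849 0.35338116 0.195     ]
nose [0.51943708 0.35490456 0.033     ]
```

```bash
python3 -c "
from h import *
plan([.5305,.3535,.25],82.7,14)"
```

```text
turn/row [1.7  1.67 6.3 ]
-0.0084 0.0024 0.0007
-0.0081 0.0033 0.0004
-0.0077 0.0042 0.0001
-0.0072 0.005 -0.0003
-0.0066 0.0057 -0.0006
-0.0059 0.0064 -0.001
-0.0051 0.007 -0.0014
-0.0043 0.0074 -0.0017
-0.0034 0.0078 -0.0021
-0.0024 0.0081 -0.0024
-0.0015 0.0082 -0.0027
-0.0005 0.0082 -0.0029
0.0005 0.0081 -0.0032
0.0015 0.0079 -0.0034
```

```bash
python3 -m pendant '[{"dx":-0.0084,"dy":0.0024,"dz":0.0007,"rx":1.7,"ry":1.67,"rz":6.3,"hand":0.085},{"dx":-0.0081,"dy":0.0033,"dz":0.0004,"rx":1.7,"ry":1.67,"rz":6.3,"hand":0.085},{"dx":-0.0077,"dy":0.0042,"dz":0.0001,"rx":1.7,"ry":1.67,"rz":6.3,"hand":0.085},{"dx":-0.0072,"dy":0.005,"dz":-0.0003,"rx":1.7,"ry":1.67,"rz":6.3,"hand":0.085},{"dx":-0.0066,"dy":0.0057,"dz":-0.0006,"rx":1.7,"ry":1.67,"rz":6.3,"hand":0.085},{"dx":-0.0059,"dy":0.0064,"dz":-0.001,"rx":1.7,"ry":1.67,"rz":6.3,"hand":0.085},{"dx":-0.0051,"dy":0.007,"dz":-0.0014,"rx":1.7,"ry":1.67,"rz":6.3,"hand":0.085},{"dx":-0.0043,"dy":0.0074,"dz":-0.0017,"rx":1.7,"ry":1.67,"rz":6.3,"hand":0.085},{"dx":-0.0034,"dy":0.0078,"dz":-0.0021,"rx":1.7,"ry":1.67,"rz":6.3,"hand":0.085},{"dx":-0.0024,"dy":0.0081,"dz":-0.0024,"rx":1.7,"ry":1.67,"rz":6.3,"hand":0.085},{"dx":-0.0015,"dy":0.0082,"dz":-0.0027,"rx":1.7,"ry":1.67,"rz":6.3,"hand":0.085},{"dx":-0.0005,"dy":0.0082,"dz":-0.0029,"rx":1.7,"ry":1.67,"rz":6.3,"hand":0.085}]' >/dev/null
python3 -m pendant '[{"dx":0.0005,"dy":0.0081,"dz":-0.0032,"rx":1.7,"ry":1.67,"rz":6.3,"hand":0.085},{"dx":0.0015,"dy":0.0079,"dz":-0.0034,"rx":1.7,"ry":1.67,"rz":6.3,"hand":0.085},{"dx":0,"dy":0,"dz":0,"rx":0,"ry":0,"rz":0,"hand":0.085}]' >/dev/null
python3 -c "
from h import *
st(); go([.5305,.3535,.138],82.7)
s,w=grab('wrist')
f=cv2.cvtColor(w['frame'],cv2.COLOR_RGB2BGR); cv2.imwrite('pics/w2.png',f)
for p in [(.5305,.3535,.197),(.5305,.3535,.111),(.519,.2645,.197)]: print(proj(w,p,s))
"
```

```text
t 4.37 p [0.5353 0.3509 0.25  ] yaw 82.36 z [ 0.002  0.001 -1.   ] F [ 0.7  0.7 -0.2] w 0.0853 g 0.0 q6 0.61
mm tool [  1.8  -5.3 112. ] turn [ 0.13 -0.07 -0.34]
(np.float64(249.14685741941702), np.float64(200.1822846875313))
(np.float64(250.75808800488798), np.float64(174.77017668128772))
(np.float64(250.47710904894313), np.float64(305.05925211124764))
```

View pics/w2.png

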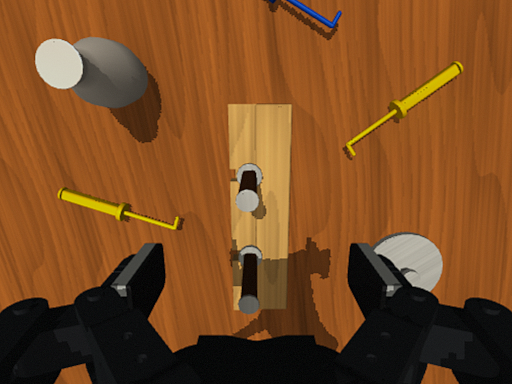

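The view shows the pick's cap at (247,200) and collar at (249.5,174), within 2 px of the prediction, and the yaw is aligned. I'll descend and grip.

```bash
python3 -m pendant '[{"dx":0.0018,"dy":-0.006,"dz":0.02,"rx":0,"ry":0,"rz":-0.3,"hand":0.085},{"dx":0,"dy":0,"dz":0.023,"rx":0,"ry":0,"rz":0,"hand":0.085},{"dx":0,"dy":0,"dz":0.023,"rx":0,"ry":0,"rz":0,"hand":0.06},{"dx":0,"dy":0,"dz":0.023,"rx":0,"ry":0,"rz":0,"hand":0.05},{"dx":0,"dy":0,"dz":0.023,"rx":0,"ry":0,"rz":0,"hand":0.04},{"dx":0,"dy":0,"dz":0,"rx":0,"ry":0,"rz":0,"hand":0.01},{"dx":0,"dy":0,"dz":0,"rx":0,"ry":0,"rz":0,"hand":0.01},{"dx":0,"dy":0,"dz":0,"rx":0,"ry":0,"rz":0,"hand":0.01},{"dx":0,"dy":0,"dz":0,"rx":0,"ry":0,"rz":0,"hand":0.01},{"dx":0,"dy":0,"dz":0,"rx":0,"ry":0,"rz":0,"hand":0.01}]' 90
python3 -c "
from h import *
st()"
```

```text
clock: 5.25
position: [0.5243, 0.3552, 0.1386]
ee_rot: [0.001, 0.749, 0.663, 0.0]
contact_force: [0.6, -0.8, -2.1]
width: 0.0125
gripper_force: 87.6
t 5.25 p [0.5243 0.3552 0.1386] yaw 83.06 z [ 0.001 -0.001 -1.   ] F [ 0.6 -0.8 -2.1] w 0.0125 g 87.6 q6 0.61
```

```bash
python3 -m pendant '[{"dx":0,"dy":0,"dz":-0.01,"rx":0,"ry":0,"rz":0,"hand":0.01},{"dx":0,"dy":0,"dz":-0.01,"rx":0,"ry":0,"rz":0,"hand":0.01},{"dx":0,"dy":-0.015,"dz":0,"rx":0,"ry":0,"rz":0,"hand":0.01},{"dx":0,"dy":-0.02,"dz":0,"rx":0,"ry":0,"rz":0,"hand":0.01},{"dx":0,"dy":-0.025,"dz":0,"rx":0,"ry":0,"rz":0,"hand":0.01},{"dx":0,"dy":0,"dz":-0.02,"rx":0,"ry":0,"rz":0,"hand":0.01},{"dx":0,"dy":0,"dz":-0.025,"rx":0,"ry":0,"rz":0,"hand":0.01},{"dx":0,"dy":0,"dz":-0.025,"rx":0,"ry":0,"rz":0,"hand":0.01}]'
python3 -c "
from h import *
st(); plan([.526,-.029,.235],0,15)
s,w=grab('wrist')
f=cv2.cvtColor(w['frame'],cv2.COLOR_RGB2BGR); cv2.imwrite('pics/w3.png',f)
"
```

```text
clock: 5.92
position: [0.4634, 0.3622, 0.229]
ee_rot: [0.0, 0.749, 0.663, -0.001]
contact_force: [0.3, -0.5, -0.3]
width: 0.0125
gripper_force: 87.9
t 5.92 p [0.4634 0.3622 0.229 ] yaw 83.07 z [-0.001 -0.002 -1.   ] F [ 0.3 -0.5 -0.3] w 0.0125 g 87.9 q6 0.67
turn/row [0.   0.01 5.54]
-0.0254 0.0073 -0.0004
-0.0246 0.0097 -0.0004
-0.0235 0.012 -0.0004
-0.0222 0.0142 -0.0004
-0.0208 0.0163 -0.0004
-0.0191 0.0183 -0.0004
-0.0172 0.02 -0.0004
-0.0152 0.0216 -0.0004
-0.0131 0.0229 -0.0004
-0.0108 0.0241 -0.0004
-0.0084 0.025 -0.0004
-0.006 0.0257 -0.0004
-0.0035 0.0262 -0.0004
-0.0009 0.0264 -0.0004
0.0016 0.0264 -0.0004
```

View pics/w3.png

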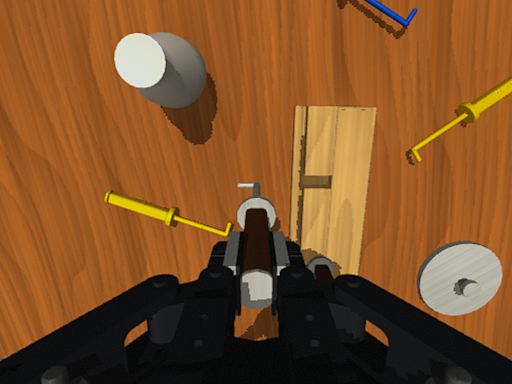

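The pick is held upright. Its hook runs from (259,186) to the tip at (238,186), pointing along tool -y, and the collar is at (256,213). I'll carry it to the strainer and work out the hook position in the tool frame.

```bash
python3 -m pendant '[{"dx":-0.0254,"dy":0.0073,"dz":0,"rx":0,"ry":0,"rz":5.54,"hand":0.01},{"dx":-0.0246,"dy":0.0097,"dz":0,"rx":0,"ry":0,"rz":5.54,"hand":0.01},{"dx":-0.0235,"dy":0.012,"dz":0,"rx":0,"ry":0,"rz":5.54,"hand":0.01},{"dx":-0.0222,"dy":0.0142,"dz":0,"rx":0,"ry":0,"rz":5.54,"hand":0.01},{"dx":-0.0208,"dy":0.0163,"dz":0,"rx":0,"ry":0,"rz":5.54,"hand":0.01},{"dx":-0.0191,"dy":0.0183,"dz":0,"rx":0,"ry":0,"rz":5.54,"hand":0.01},{"dx":-0.0172,"dy":0.02,"dz":0,"rx":0,"ry":0,"rz":5.54,"hand":0.01},{"dx":-0.0152,"dy":0.0216,"dz":0,"rx":0,"ry":0,"rz":5.54,"hand":0.01},{"dx":-0.0131,"dy":0.0229,"dz":0,"rx":0,"ry":0,"rz":5.54,"hand":0.01},{"dx":-0.0108,"dy":0.0241,"dz":0,"rx":0,"ry":0,"rz":5.54,"hand":0.01},{"dx":-0.0084,"dy":0.025,"dz":0,"rx":0,"ry":0,"rz":5.54,"hand":0.01},{"dx":-0.006,"dy":0.0257,"dz":0,"rx":0,"ry":0,"rz":5.54,"hand":0.01}]' >/dev/null
python3 -m pendant '[{"dx":-0.0035,"dy":0.0262,"dz":0,"rx":0,"ry":0,"rz":5.54,"hand":0.01},{"dx":-0.0009,"dy":0.0264,"dz":0,"rx":0,"ry":0,"rz":5.54,"hand":0.01},{"dx":0.0016,"dy":0.0264,"dz":0,"rx":0,"ry":0,"rz":5.54,"hand":0.01},{"dx":0,"dy":0,"dz":0,"rx":0,"ry":0,"rz":0,"hand":0.01},{"dx":0,"dy":0,"dz":0,"rx":0,"ry":0,"rz":0,"hand":0.01}]' >/dev/null
python3 -c "
from h import *
st()
s,w=grab('wrist')
f=cv2.cvtColor(w['frame'],cv2.COLOR_RGB2BGR); cv2.imwrite('pics/w4.png',f)
# hook in tool frame from pixels of w3
Z={'position':np.zeros(3),'ee_rot':[1,0,0,0]}
for n,u,v,z in [('nose',236.5,186,.1056),('shankfoot',259,187,.1056),('collar top',256.5,213,.0276)]:
    p,d=ray(w,u,v,Z); print(n,p+d*(z-p[2])/d[2])
for p in [(.5627,-.0225,.066),(.5627-.042,-.0225,.066),(.5627,-.0225,.069)]: print(proj(w,p,s))
cv2.imwrite('pics/w4z.png',cv2.resize(f[100:260,150:350],None,fx=3.6,fy=3.6,interpolation=cv2.INTER_CUBIC))
"
```

```text
t 7.38 p [ 0.5266 -0.0303  0.2289] yaw -0.18 z [ 0.001 -0.002 -1.   ] F [ 0.3  0.5 -0.9] w 0.0126 g 88.0 q6 1.39
nose [-0.0014827  -0.01809533  0.1056    ]
shankfoot [-0.00244667  0.00222841  0.1056    ]
collar top [ 0.00050556 -0.00019356  0.0276    ]
(np.float64(248.42068383064878), np.float64(137.53361493387507))
(np.float64(248.85413485231712), np.float64(176.67495838337194))
(np.float64(248.36150050261597), np.float64(137.83189632452118))
```

View pics/w4z.png

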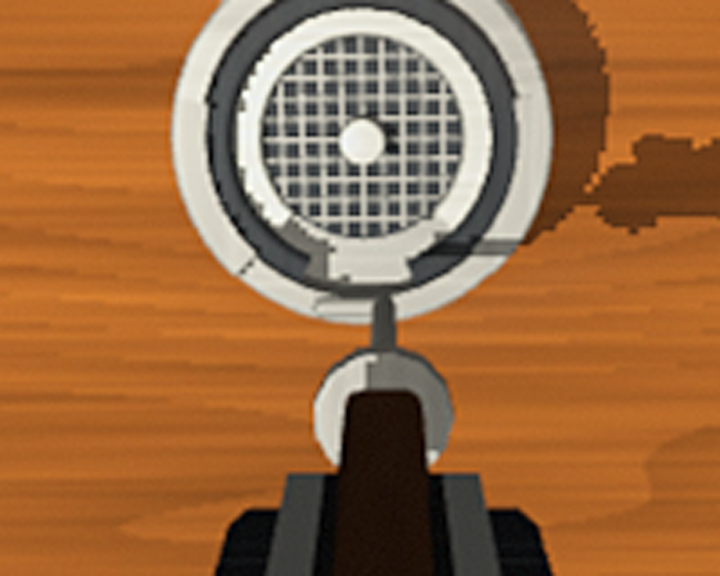

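The zoom shows the knob at about (250.6,139.2), which puts the strainer axis at about (0.561,-0.0247). The ring's ends are at about (238,176) and (263,177). The hook lies along tool -y, about 1.5 mm to tool -x. I'll line it up with the gap and lower it, watching the force.

```bash
python3 -m pendant '[{"dx":-0.0011,"dy":0.0017,"dz":0.01,"rx":0,"ry":0,"rz":-0.2,"hand":0.01},{"dx":0,"dy":0,"dz":0.02,"rx":0,"ry":0,"rz":0,"hand":0.01},{"dx":0,"dy":0,"dz":0.015,"rx":0,"ry":0,"rz":0,"hand":0.01},{"dx":0,"dy":0,"dz":0.006,"rx":0,"ry":0,"rz":0,"hand":0.01},{"dx":0,"dy":0,"dz":0,"rx":0,"ry":0,"rz":0,"hand":0.01},{"dx":0,"dy":0,"dz":0,"rx":0,"ry":0,"rz":0,"hand":0.01}]' >/dev/null
python3 -c "
from h import *
st()"
python3 -m pendant '[{"dx":0,"dy":0,"dz":0.002,"rx":0,"ry":0,"rz":0,"hand":0.01},{"dx":0,"dy":0,"dz":0.002,"rx":0,"ry":0,"rz":0,"hand":0.01},{"dx":0,"dy":0,"dz":0.002,"rx":0,"ry":0,"rz":0,"hand":0.01},{"dx":0,"dy":0,"dz":0,"rx":0,"ry":0,"rz":0,"hand":0.01}]' >/dev/null
python3 -c "
from h import *
st()"
```

```text
t 7.93 p [ 0.5248 -0.0303  0.1767] yaw 0.20 z [-0.002 -0.002 -1.   ] F [-0.6  0.1 -0.9] w 0.0125 g 88.1 q6 1.38
t 8.27 p [ 0.5248 -0.0309  0.1707] yaw 0.12 z [-0.001 -0.002 -1.   ] F [ 0.8 -0.1 -0.2] w 0.0126 g 88.1 q6 1.38
```

```bash
python3 -m pendant '[{"dx":0,"dy":0,"dz":0.002,"rx":0,"ry":0,"rz":0,"hand":0.01},{"dx":0,"dy":0,"dz":0.002,"rx":0,"ry":0,"rz":0,"hand":0.01},{"dx":0,"dy":0,"dz":0.002,"rx":0,"ry":0,"rz":0,"hand":0.01},{"dx":0,"dy":0,"dz":0.002,"rx":0,"ry":0,"rz":0,"hand":0.01},{"dx":0,"dy":0,"dz":0.001,"rx":0,"ry":0,"rz":0,"hand":0.01},{"dx":0,"dy":0,"dz":0,"rx":0,"ry":0,"rz":0,"hand":0.01},{"dx":0,"dy":0,"dz":0,"rx":0,"ry":0,"rz":0,"hand":0.01}]' >/dev/null
python3 -c "
from h import *
st()"
python3 -m pendant '[{"dx":0,"dy":0,"dz":0.001,"rx":0,"ry":0,"rz":0,"hand":0.01},{"dx":0,"dy":0,"dz":0.001,"rx":0,"ry":0,"rz":0,"hand":0.01},{"dx":0,"dy":0,"dz":0,"rx":0,"ry":0,"rz":0,"hand":0.01}]' >/dev/null
python3 -c "
from h import *
st()"
```

```text
t 8.85 p [ 0.5248 -0.031   0.1616] yaw 0.11 z [-0.002 -0.002 -1.   ] F [ 0.5  0.6 -0.8] w 0.0127 g 88.1 q6 1.38
t 9.10 p [ 0.5247 -0.031   0.1595] yaw 0.12 z [-0.002 -0.002 -1.   ] F [ 0.1  0.5 -1.4] w 0.0124 g 88.1 q6 1.38
```

```bash
python3 -m pendant '[{"dx":0,"dy":-0.002,"dz":0,"rx":0,"ry":0,"rz":0,"hand":0.01},{"dx":0,"dy":-0.002,"dz":0,"rx":0,"ry":0,"rz":0,"hand":0.01},{"dx":0,"dy":-0.002,"dz":0,"rx":0,"ry":0,"rz":0,"hand":0.01},{"dx":0,"dy":-0.002,"dz":0,"rx":0,"ry":0,"rz":0,"hand":0.01},{"dx":0,"dy":-0.002,"dz":0,"rx":0,"ry":0,"rz":0,"hand":0.01},{"dx":0,"dy":-0.002,"dz":0,"rx":0,"ry":0,"rz":0,"hand":0.01},{"dx":0,"dy":0,"dz":0,"rx":0,"ry":0,"rz":0,"hand":0.01}]' >/dev/null
python3 -c "
from h import *
st()"
python3 -m pendant '[{"dx":0,"dy":0,"dz":-0.002,"rx":0,"ry":0,"rz":0,"hand":0.01},{"dx":0,"dy":0,"dz":-0.002,"rx":0,"ry":0,"rz":0,"hand":0.01},{"dx":0,"dy":0,"dz":-0.002,"rx":0,"ry":0,"rz":0,"hand":0.01},{"dx":0,"dy":0,"dz":0,"rx":0,"ry":0,"rz":0,"hand":0.01}]' 110 >/dev/null
python3 -c "
from h import *
st()"
```

```text
t 9.68 p [ 0.5248 -0.0185  0.1596] yaw 0.14 z [-0.001 -0.002 -1.   ] F [-0.2  0.3 -0.9] w 0.0124 g 88.1 q6 1.40
t 10.02 p [ 0.525  -0.0192  0.1661] yaw 0.12 z [-0.001 -0.003 -1.   ] F [ 0.1 -0.4 -1.1] w 0.0126 g 103.8 q6 1.40
```

```bash
python3 -m pendant '[{"dx":0,"dy":0,"dz":-0.002,"rx":0,"ry":0,"rz":0,"hand":0.01},{"dx":0,"dy":0,"dz":-0.001,"rx":0,"ry":0,"rz":0,"hand":0.01},{"dx":0,"dy":0,"dz":0,"rx":0,"ry":0,"rz":0,"hand":0.01}]' 110 >/dev/null
python3 -c "
from h import *
st()"
python3 -m pendant '[{"dx":0,"dy":0,"dz":-0.002,"rx":0,"ry":0,"rz":0,"hand":0.01},{"dx":0,"dy":0,"dz":-0.001,"rx":0,"ry":0,"rz":0,"hand":0.01},{"dx":0,"dy":0,"dz":0,"rx":0,"ry":0,"rz":0,"hand":0.01}]' 110 >/dev/null
python3 -c "
from h import *
st()"
```

```text
t 10.27 p [ 0.5248 -0.0191  0.1688] yaw 0.12 z [-0.002 -0.003 -1.   ] F [-0.9  0.4 -1.2] w 0.0124 g 103.8 q6 1.40
t 10.52 p [ 0.525  -0.0189  0.172 ] yaw 0.12 z [-0.001 -0.002 -1.   ] F [-0.7 -0.9 -0.8] w 0.0122 g 104.0 q6 1.40
```

No contact yet, so I need to look.

```bash
python3 -c "
from h import *
s,w=grab('wrist')
f=cv2.cvtColor(w['frame'],cv2.COLOR_RGB2BGR); cv2.imwrite('pics/w5.png',f)
cv2.imwrite('pics/w5z.png',cv2.resize(f[70:220,170:350],None,fx=4,fy=4,interpolation=cv2.INTER_CUBIC))
"
```

```text
(no output)
```

View pics/w5z.png

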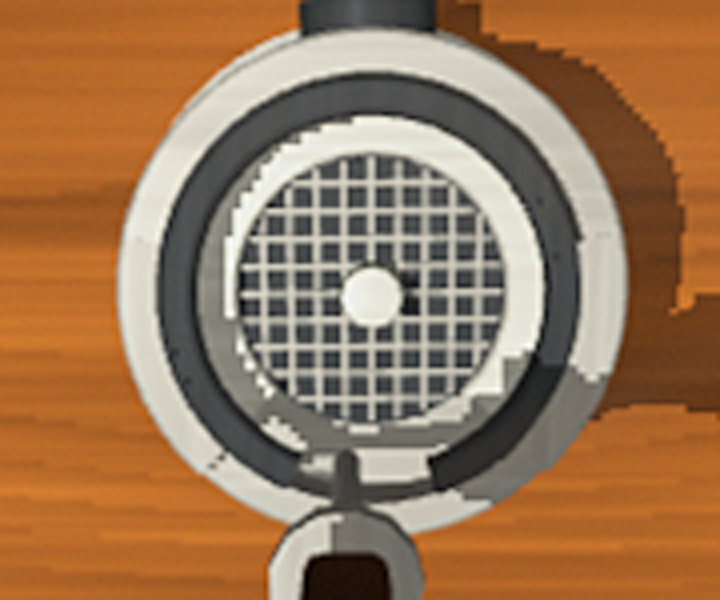

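The zoom shows the shank at (256,186) in the gap. The hook runs left and disappears at end A, near (245,186), while the ring still looks seated. I'll project my assumed hook geometry to check its height.

```bash
python3 -c "
from h import *
st(); s,w=grab('wrist'); p=s['position']
for x in(-.0015,.002):
  for h in(.1006,.1056,.1106):
    print(x,h,[np.round(proj(w,p+[x,y,-h],s),1) for y in(0,.0175)])
print('collar',proj(w,p+[-.0015,0,-.0276],s),'r13',proj(w,p+[.0115,0,-.0276],s))
c=np.array([.561,-.0247,0])
for n,q in [('knob',(0,0,.066)),('endA in',(-.035,.0134,.066)),('endA out',(-.0434,.0167,.066)),('endB in',(-.035,-.0134,.066)),('ring -x out',(-.0465,0,.066))]: print(n,np.round(proj(w,c+q,s),1))
# local grey patch rows 176..200 , cols 225..275
g=cv2.cvtColor(w['frame'],cv2.COLOR_RGB2GRAY)
print(g[176:200:1,228:274:2])
"
```

```text
t 10.57 p [ 0.5249 -0.0189  0.1719] yaw 0.12 z [-0.001 -0.002 -1.   ] F [ 0.8 -0.4 -1.3] w 0.0123 g 104.0 q6 1.40
-0.0015 0.1006 [array([256.3, 187.3]), array([236.6, 187.3])]
-0.0015 0.1056 [array([256.3, 185.9]), array([236.9, 185.9])]
-0.0015 0.1106 [array([256.3, 184.5]), array([237.2, 184.5])]
0.002 0.1006 [array([256.3, 183.5]), array([236.5, 183.5])]
0.002 0.1056 [array([256.3, 182.1]), array([236.8, 182.1])]
0.002 0.1106 [array([256.3, 180.8]), array([237.1, 180.8])]
collar (np.float64(256.6996575339026), np.float64(215.81686213178858)) r13 (np.float64(256.7281086649591), np.float64(197.01650368089972))
knob [263. 144.]
endA in [247.9 183. ]
endA out [244.3 192. ]
endB in [277.6 183. ]
ring -x out [262.7 195.3]
[[ 78  66  39  61 195 219  99 108 110 110 112 112 108 163 134 198 186 181
  153 126 130 159 154]
 [ 76  77  53  30 201 224  92 100 107 115 114 115 112 107 100 225 220 222
  178 110 110 106 105]
 [ 76  78  65  43  99 214 185 188 153 109 113 111 114 111 107 159 157 157
  135 111 111 110 111]
 [ 76  76  73  58  26 137 224 216 168 104 112 111 112 113 109 103 103 104
  106 
[... 1257 characters left out ...]
 64  65  64  67  66]
 [191 207 205 204 205 206 209 214 194 165  76  50  67  75  65  65  64  68
   69  67  67  62  61]
 [148 202 208 203 204 204 205 206 210 209 186 147  89  76  64  63  63  62
   60  56  53  48  96]
 [121 160 200 209 205 205 204 204 203 206 215 213 164  73  66  65  79  87
   98 109 125 176 186]
 [125 125 166 199 206 203 203 201 203 205 193 156 117  67  64  68  73 139
  197 190 190 207 203]
 [122 124 130 164 197 207 202 200 203 213 131  69  59  61  65  75  64 101
  166 205 206 197 195]
 [115 124 121 130 166 199 208 203 210 150  69  87  98  95 108 112  87  56
   77 131 197 199 196]
 [121 124 124 121 128 163 187 206 196  63 110 198 159 115 121 118 109  99
   65  58 155 200 197]]
```

The rod (rows 182–190) matches the prediction and goes under end A, so the hook is under the band. I'll keep lifting slowly and watch the force.

```bash
python3 -m pendant '[{"dx":0,"dy":0,"dz":-0.0015,"rx":0,"ry":0,"rz":0,"hand":0.01},{"dx":0,"dy":0,"dz":-0.0015,"rx":0,"ry":0,"rz":0,"hand":0.01},{"dx":0,"dy":0,"dz":0,"rx":0,"ry":0,"rz":0,"hand":0.01}]' | grep -E "pos|contact"
python3 -m pendant '[{"dx":0,"dy":0,"dz":-0.0015,"rx":0,"ry":0,"rz":0,"hand":0.01},{"dx":0,"dy":0,"dz":-0.0015,"rx":0,"ry":0,"rz":0,"hand":0.01},{"dx":0,"dy":0,"dz":0,"rx":0,"ry":0,"rz":0,"hand":0.01}]' | grep -E "pos|contact"
python3 -c "
from h import *
s=manip.get_state(); print(s['moment'],s['effort'].round(1))
a=cv2.imread('pics/w4.png');s,w=grab('wrist'); f=cv2.cvtColor(w['frame'],cv2.COLOR_RGB2BGR); cv2.imwrite('pics/w6.png',f)
g=cv2.cvtColor(f,cv2.COLOR_BGR2GRAY); print('endA rows',g[178:196,232:256:2])"
```

```text
position: [0.525, -0.019, 0.1749]
contact_force: [0.5, 0.7, -1.3]
position: [0.525, -0.0189, 0.178]
contact_force: [0.2, 0.2, -2.3]
[ 0.08281594  0.09060162 -0.00459019] [ -0.1 -37.8 -24.1  -0.   -0.1   0. ]
endA rows [[ 73  50  27 203 215 205 209 167 101 106 110 112]
 [ 76  66  35 107 193 213 208 196 147  96 101 108]
 [ 75  75  54  30 105 215 219 218 207 194 199 109]
 [ 74  76  71  49  33 124 201 223 223 226 230 110]
 [ 73  74  74  64  46  18 110 158 152 153 160 111]
 [ 73  74  73  73  69  46  40  82 128 124 131 100]
 [ 73  76  72  73  74  66  64  93 182 176 186  74]
 [ 58  73  71  70  75  74  91 101 215 209 203  66]
 [ 80  66  71  72  76  72 127 182 212 207 200  65]
 [174  62  65  71  74  71 106 173 165 167 167  70]
 [214 156  47  68  73  70  68  93  91  95 107  72]
 [216 212 157  53  68  59  53  56  60  60  71  76]
 [210 213 211 112  49 136  96  50  59  65  72  75]
 [207 206 211 195 117 203 192 147  60  54  68  76]
 [209 207 207 212 192 213 213 203 183 113  73  74]
 [202 209 205 206 208 206 204 208 213 192 165  73]
 [166 199 206 204 204 203 202 201 203 210 184  70]
 [133 164 198 207 203 204 201 202 207 214 179  66]]
```

```bash
python3 -m pendant '[{"dx":0,"dy":0,"dz":-0.0015,"rx":0,"ry":0,"rz":0,"hand":0.01},{"dx":0,"dy":0,"dz":-0.0015,"rx":0,"ry":0,"rz":0,"hand":0.01},{"dx":0,"dy":0,"dz":0,"rx":0,"ry":0,"rz":0,"hand":0.01}]' | grep -E "pos|contact"
python3 -m pendant '[{"dx":0,"dy":0,"dz":-0.0015,"rx":0,"ry":0,"rz":0,"hand":0.01},{"dx":0,"dy":0,"dz":-0.0015,"rx":0,"ry":0,"rz":0,"hand":0.01},{"dx":0,"dy":0,"dz":0,"rx":0,"ry":0,"rz":0,"hand":0.01}]' | grep -E "pos|contact"
python3 -c "
from h import *
s,w=grab('wrist'); f=cv2.cvtColor(w['frame'],cv2.COLOR_RGB2BGR); cv2.imwrite('pics/w7.png',f)
for n in 'scene','top':
  _,c=grab(n); cv2.imwrite(f'pics/{n}7.png',cv2.cvtColor(c['frame'],cv2.COLOR_RGB2BGR))
"
```

```text
position: [0.525, -0.019, 0.181]
contact_force: [-0.5, -0.6, -1.4]
position: [0.5251, -0.019, 0.1841]
contact_force: [-0.8, 0.5, -0.7]
```

```bash
python3 -c "
from h import *
def c(n,x,y,w,h,W,H): return cv2.resize(cv2.imread('pics/'+n+'.png')[y:y+h,x:x+w],(W,H),interpolation=cv2.INTER_CUBIC)
a=np.hstack([c('w7',190,90,130,100,400,300),c('w6',190,90,130,100,400,300)])
b=np.hstack([c('scene7',180,175,64,48,400,300),c('scene0',180,175,64,48,400,300)])
cv2.imwrite('pics/m.png',np.vstack([a,b]))"
```

```text
(no output)
```

View pics/m.png

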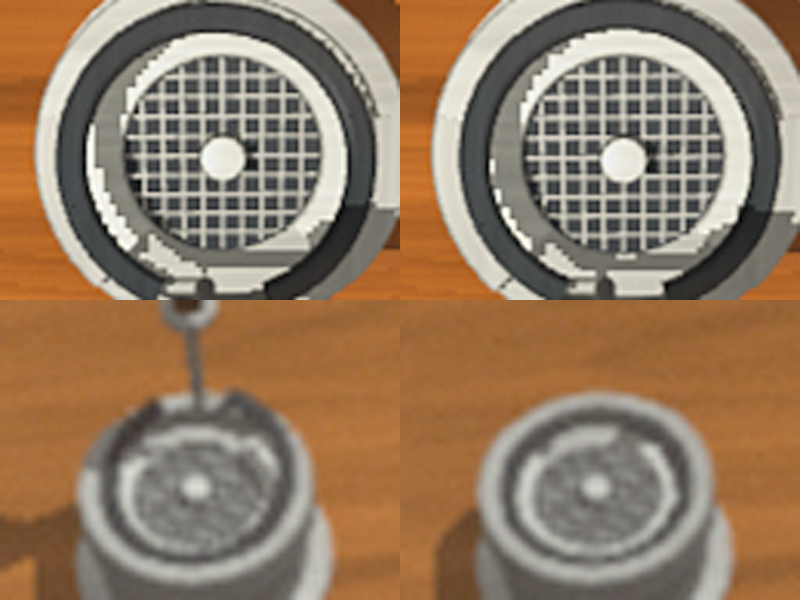

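The scene crop (lower left) shows both ring ends standing above the rim, at about (204,191) and (218,190), compared with the flat ring on the right. The wrist crops show the hook still under end A. So the ring is riding on the hook, which at about 21 mm of lift carries only its light weight. I'll raise it a bit further to get past the lip, then let it down and take the hook out.

```bash
python3 -m pendant '[{"dx":0,"dy":0,"dz":-0.002,"rx":0,"ry":0,"rz":0,"hand":0.01},{"dx":0,"dy":0,"dz":-0.002,"rx":0,"ry":0,"rz":0,"hand":0.01},{"dx":0,"dy":0,"dz":-0.001,"rx":0,"ry":0,"rz":0,"hand":0.01},{"dx":0,"dy":0,"dz":0,"rx":0,"ry":0,"rz":0,"hand":0.01},{"dx":0,"dy":0,"dz":0,"rx":0,"ry":0,"rz":0,"hand":0.01}]' | grep -E "pos|contact"
python3 -m pendant '[{"dx":0,"dy":0,"dz":0.002,"rx":0,"ry":0,"rz":0,"hand":0.01},{"dx":0,"dy":0,"dz":0.002,"rx":0,"ry":0,"rz":0,"hand":0.01},{"dx":0,"dy":0,"dz":0.002,"rx":0,"ry":0,"rz":0,"hand":0.01},{"dx":0,"dy":0,"dz":0.002,"rx":0,"ry":0,"rz":0,"hand":0.01},{"dx":0,"dy":0,"dz":0.002,"rx":0,"ry":0,"rz":0,"hand":0.01},{"dx":0,"dy":0,"dz":0.002,"rx":0,"ry":0,"rz":0,"hand":0.01},{"dx":0,"dy":0,"dz":0,"rx":0,"ry":0,"rz":0,"hand":0.01}]' | grep -E "pos|contact"
python3 -m pendant '[{"dx":0,"dy":0,"dz":0.002,"rx":0,"ry":0,"rz":0,"hand":0.01},{"dx":0,"dy":0,"dz":0.002,"rx":0,"ry":0,"rz":0,"hand":0.01},{"dx":0,"dy":0,"dz":0.002,"rx":0,"ry":0,"rz":0,"hand":0.01},{"dx":0,"dy":0,"dz":0.002,"rx":0,"ry":0,"rz":0,"hand":0.01},{"dx":0,"dy":0,"dz":0.002,"rx":0,"ry":0,"rz":0,"hand":0.01},{"dx":0,"dy":0,"dz":0,"rx":0,"ry":0,"rz":0,"hand":0.01}]' | grep -E "pos|contact"
python3 -c "
from h import *
s,w=grab('wrist'); f=cv2.cvtColor(w['frame'],cv2.COLOR_RGB2BGR); cv2.imwrite('pics/w8.png',f)
def dark(im):
    h=cv2.cvtColor(im,cv2.COLOR_RGB2HSV); return (h[...,2]<95)
for n in ('scene',):
  _,c=grab(n); cv2.imwrite('pics/scene8.png',cv2.cvtColor(c['frame'],cv2.COLOR_RGB2BGR))
  g=cv2.cvtColor(c['frame'],cv2.COLOR_RGB2GRAY); g0=cv2.cvtColor(cv2.imread('pics/scene0.png'),cv2.COLOR_BGR2GRAY); g7=cv2.cvtColor(cv2.imread('pics/scene7.png'),cv2.COLOR_BGR2GRAY)
  for G in(g0,g7,g): print(G[188:200,194:232:2])
"
```

```text
position: [0.5249, -0.0189, 0.1888]
contact_force: [-0.2, -0.3, -1.4]
position: [0.5246, -0.0189, 0.1761]
contact_force: [-0.0, 0.6, -0.3]
position: [0.5245, -0.0189, 0.1661]
contact_force: [0.4, 0.0, -0.4]
[[121 121 124 122 121 121 120 122 119 121 119 120 117 119 118 120 117 118
  119]
 [119 121 120 122 119 119 121 123 137 138 130 123 120 120 117 120 120 116
  119]
 [122 119 114 118 114 126 145 160 167 165 161 159 135 120 115 116 116 116
  115]
 [114 115 114 116 126 154 170 170 158 152 165 176 167 153 117 114 113 115
  117]
 [115 114 108 125 159 174 152 130 120 109 126 142 170 177 150 123 119 120
  120]
 [114 113 114 153 181 148 112  89  87  87  89  93 121 155 172 153 119 116
  119]
 [116 114 145 176 149  99  92  88  95  94  92  82  85 107 160 171 131 123
  124]
 [114 133 173 164 101  86  89 141 152 152 133  82  81  82 126 176 154 122
  124]
 [114 160 177 123  85  92 147 172 179 179 152 104  90  77  95 162 167 131
  120]
 [128 178 160  91  84 134 177 179 177 180 133 114 117  93  87 124 172 144
  124]
 [143 183 126  82  96 153 178 161 139 142 113 117 154 172  84  87 173 154
  127]
 [
[... 1325 characters left out ...]
 175 146 112 171 138  88 103 116 114 120 120
  121]
 [114 117 117 116 110  78 130 131 114  97 126 101  79  88 114 128 119 122
  123]
 [117 117 118 110  64  62  98  90  87  92  91  89  71  82 102 143 123 123
  125]
 [119 119 121  92  64  66  90  90  93 102 140 108  84  73  84 136 139 126
  127]
 [118 116 112  73  65  81  95 145 156 112 137 106  97  84  86 109 160 130
  131]
 [117 118  93  64  75 118 153 178 185 143 116 157 112 111  88  91 164 134
  128]
 [121 118  79  62  87 148 184 171 151 138 117 154 137 131 106  87 151 147
  129]
 [121 114  70  72 108 138 153 147 108 109 111 121 145 134 124  79 123 164
  129]
 [117 109  61  94 118 141 122 129 114 124 125 125 135 134 132  86 112 173
  129]]
```

After lowering, the scene pixels still show both ends dark above the rim, so the ring is resting on it. I'll check the gap columns before sliding the hook back.

```bash
python3 -c "
from h import *
s,w=grab('wrist'); st(); g=cv2.cvtColor(w['frame'],cv2.COLOR_RGB2GRAY); np.set_printoptions(linewidth=250)
print(list(range(228,296,2)));print(g[176:200:2,228:296:2])
c=np.array([.561,-.0247,0])
for z in(.066,.075):
  for n,q in [('endA in',(-.035,.0134,z)),('endA out',(-.0434,.0167,z)),('endB in',(-.035,-.0134,z)),('endB out',(-.0434,-.0167,z))]: print(n,np.round(proj(w,c+q,s),1))
"
```

```text
t 13.47 p [ 0.5249 -0.019   0.1667] yaw 0.12 z [-0.001 -0.002 -1.   ] F [ 0.4  0.2 -0.4] w 0.0117 g 104.0 q6 1.40
[228, 230, 232, 234, 236, 238, 240, 242, 244, 246, 248, 250, 252, 254, 256, 258, 260, 262, 264, 266, 268, 270, 272, 274, 276, 278, 280, 282, 284, 286, 288, 290, 292, 294]
[[199 126 109 105  97  99 106 109 112 110 109 109 105 191 141  96  84 102  66 102 114 192 203 218 211 211 145 150 103 110 109 109 116  55]
 [ 35 102 113 186 226 222  96 112 114 112 114 113 113  99 224 220 221 221 222 220 223  98 105 102 103 103 109 109 111 112 114 119  56  35]
 [ 56  39  79 112  95 224 221  96 107 112 113 113 113 109 106 103 101 103 103 103 104 109 111 111 110 112 111 111 111 113 110  57  33  43]
 [ 75  62  38  64 121  85 162 160 131  92  92 100 100  97  77  88 111 112 113 107  99 100 104 102 100 101 102 106 114 105  31  37  42  50]
 [ 75  77  66  44  47  81 107 104 106 109 105 142 197  77  61  48 148 101 101 172 212 210 211 208 208 208 212 181  73  33  40  45  47  48]
 [ 74  77  77  68  53  37  72 101 112 110 107 166 194  67  65  54 183 209 207 204 200 199 197 197 200 211 139  42  36  4
[... 333 characters left out ...]
9  68  65  65  73  75  64  62  79  85  86  79  76  63  57  66  41  46  47  46  46  46  38  45 117 120]
 [206 209 207 107  54  60 198 206 170  94  50  62  73  78  65  62  67  68  68  68  69  67  65  66  43  45  43  42  37  45 101 118 113 113]
 [143 193 211 212 197 137 211 204 206 214 191  94  69  71  65  68  68  70  64  53  64 108 161 177 176  25  35  57 179 180 149 110 110 104]
 [123 124 157 201 208 207 203 203 209 153  67  90 118  93 108 110  88  69  70 141 206 204 199 198 204 113 178 208 198 200 193 174 121 121]]
endA in [247.6 184.3]
endA out [244.  193.4]
endB in [277.9 184.3]
endB out [281.4 193.4]
endA in [247.4 186.9]
endA out [243.6 196.3]
endB in [278.6 186.9]
endB out [282.2 196.3]
```

```bash
python3 -m pendant '[{"dx":0,"dy":0.002,"dz":0,"rx":0,"ry":0,"rz":0,"hand":0.01},{"dx":0,"dy":0.002,"dz":0,"rx":0,"ry":0,"rz":0,"hand":0.01},{"dx":0,"dy":0.002,"dz":0,"rx":0,"ry":0,"rz":0,"hand":0.01},{"dx":0,"dy":0.002,"dz":0,"rx":0,"ry":0,"rz":0,"hand":0.01},{"dx":0,"dy":0.002,"dz":0,"rx":0,"ry":0,"rz":0,"hand":0.01},{"dx":0,"dy":0,"dz":0,"rx":0,"ry":0,"rz":0,"hand":0.01},{"dx":0,"dy":0,"dz":-0.003,"rx":0,"ry":0,"rz":0,"hand":0.01},{"dx":0,"dy":0,"dz":-0.003,"rx":0,"ry":0,"rz":0,"hand":0.01},{"dx":0,"dy":0,"dz":-0.003,"rx":0,"ry":0,"rz":0,"hand":0.01},{"dx":0,"dy":0,"dz":-0.003,"rx":0,"ry":0,"rz":0,"hand":0.01},{"dx":0,"dy":0,"dz":0,"rx":0,"ry":0,"rz":0,"hand":0.01}]' | grep -E "pos|contact"
python3 -c "
from h import *
s,w=grab('wrist'); st(); g=cv2.cvtColor(w['frame'],cv2.COLOR_RGB2GRAY); np.set_printoptions(linewidth=250)
print(list(range(228,296,2)));print(g[176:200:2,228:296:2])
"
```

```text
position: [0.5255, -0.029, 0.1796]
contact_force: [0.2, 0.7, -0.5]
t 14.43 p [ 0.5252 -0.0289  0.1793] yaw 0.13 z [-0.    -0.003 -1.   ] F [ 0.2  0.2 -0.8] w 0.0122 g 104.0 q6 1.38
[228, 230, 232, 234, 236, 238, 240, 242, 244, 246, 248, 250, 252, 254, 256, 258, 260, 262, 264, 266, 268, 270, 272, 274, 276, 278, 280, 282, 284, 286, 288, 290, 292, 294]
[[227  94 110 115 115 114 112 108  97 225 216 227 107 112 109 105 108 110 110 110 110 111 109 111 111 101  37  31  42  43  42  34 100 116]
 [224 220 146 103 113 112 111 114 110  92 215  85 105 109 109 109 109 110 109 109 109 108 110 117  72  48  32  41  42  42  39  84 113 113]
 [102 229 228 178 101 107 115 114 113  97 217 219 149 193 193 193 188 189 188 186 189 191 183  63  53  34  42  44  45  42  77 117 108 113]
 [ 71 115 103 184 226 150  97  96  93 166 160 159 161 155 111 154 209 205 204 206 216 145  39  38  43  40  43  45  42  57 114 111 109 115]
 [ 45  34  98 106 163 168 187 185 183 182 183 183 192  75  61  45 191 205 216 147  55  22  35  43  41  44  45  42  57 115 114 114 110 111]
 [ 73  62  75 102  96 215 164 206 203 204 202 201 196
[... 220 characters left out ...]
119]
 [ 61 206 118  48  56  64  65  64  64  68  70  75  76  76  64  64  60  68  63  77  78  77  70  53 143 198 201 199 204 190 121 126 126 128]
 [108 213 212 213 188 146  74  46  55  58  63  63  72  76  65  64  52  68 110  70  68  54  97 192 203 199 199 195 168 109 110 111 110 113]
 [205 205 206 205 204 209 212 207 197 185 180 181 162  72  66  60 175 208 211  75 141 188 203 196 196 202 175 126 109 114 114 115 114 115]
 [210 208 207 205 205 205 202 204 202 207 193 147 112  61  66  69 108 171 211 208 203 197 197 197 175 138 123 119 124 123 123 124 123 123]
 [133 169 200 205 206 204 203 203 208 153  73  83 141 122 112 110  87  61  65 130 199 190 163 137 128 128 129 128 130 129 128 117 117 118]]
```

The hook is clear and visible over the light rim. I'll raise it and return the pick to the rack.

```bash
python3 -m pendant '[{"dx":0,"dy":0,"dz":-0.01,"rx":0,"ry":0,"rz":0,"hand":0.01},{"dx":0,"dy":0,"dz":-0.02,"rx":0,"ry":0,"rz":0,"hand":0.01},{"dx":0,"dy":0,"dz":-0.025,"rx":0,"ry":0,"rz":0,"hand":0.01},{"dx":0,"dy":0,"dz":0,"rx":0,"ry":0,"rz":0,"hand":0.01}]' | grep -E "pos|contact"
python3 -c "
from h import *
plan([.456,.3643,.235],83.06,15)"
```

```text
position: [0.5279, -0.0293, 0.2389]
contact_force: [1.9, -0.4, -0.6]
turn/row [ 0.03 -0.01 -5.53]
-0.0047 -0.0263 0.0001
-0.0022 -0.0266 0.0001
0.0004 -0.0267 0.0001
0.003 -0.0265 0.0002
0.0055 -0.0261 0.0002
0.008 -0.0255 0.0002
0.0104 -0.0246 0.0002
0.0127 -0.0234 0.0002
0.0149 -0.0221 0.0002
0.017 -0.0206 0.0002
0.0189 -0.0188 0.0002
0.0206 -0.0169 0.0002
0.0221 -0.0149 0.0003
0.0235 -0.0127 0.0003
0.0246 -0.0103 0.0003
```

```bash
python3 -m pendant '[{"dx":-0.0047,"dy":-0.0263,"dz":0,"rx":0,"ry":0,"rz":-5.53,"hand":0.01},{"dx":-0.0022,"dy":-0.0266,"dz":0,"rx":0,"ry":0,"rz":-5.53,"hand":0.01},{"dx":0.0004,"dy":-0.0267,"dz":0,"rx":0,"ry":0,"rz":-5.53,"hand":0.01},{"dx":0.003,"dy":-0.0265,"dz":0,"rx":0,"ry":0,"rz":-5.53,"hand":0.01},{"dx":0.0055,"dy":-0.0261,"dz":0,"rx":0,"ry":0,"rz":-5.53,"hand":0.01},{"dx":0.008,"dy":-0.0255,"dz":0,"rx":0,"ry":0,"rz":-5.53,"hand":0.01},{"dx":0.0104,"dy":-0.0246,"dz":0,"rx":0,"ry":0,"rz":-5.53,"hand":0.01},{"dx":0.0127,"dy":-0.0234,"dz":0,"rx":0,"ry":0,"rz":-5.53,"hand":0.01},{"dx":0.0149,"dy":-0.0221,"dz":0,"rx":0,"ry":0,"rz":-5.53,"hand":0.01},{"dx":0.017,"dy":-0.0206,"dz":0,"rx":0,"ry":0,"rz":-5.53,"hand":0.01},{"dx":0.0189,"dy":-0.0188,"dz":0,"rx":0,"ry":0,"rz":-5.53,"hand":0.01},{"dx":0.0206,"dy":-0.0169,"dz":0,"rx":0,"ry":0,"rz":-5.53,"hand":0.01}]' >/dev/null
python3 -m pendant '[{"dx":0.0221,"dy":-0.0149,"dz":0,"rx":0,"ry":0,"rz":-5.53,"hand":0.01},{"dx":0.0235,"dy":-0.0127,"dz":0,"rx":0,"ry":0,"rz":-5.53,"hand":0.01},{"dx":0.0246,"dy":-0.0103,"dz":0,"rx":0,"ry":0,"rz":-5.53,"hand":0.01},{"dx":0,"dy":0,"dz":0,"rx":0,"ry":0,"rz":0,"hand":0.01},{"dx":0,"dy":0,"dz":0,"rx":0,"ry":0,"rz":0,"hand":0.01}]' >/dev/null
python3 -c "
from h import *
st(); go([.456,.3643,.157],83.06); go([.5305,.3552,.157],83.06)"
```

```text
t 16.18 p [0.4526 0.3659 0.2325] yaw 83.17 z [-0.002 -0.003 -1.   ] F [ 0.6 -0.3 -0.1] w 0.0123 g 104.1 q6 0.68
mm tool [-0.9  3.7 75.5] turn [-0.09  0.18  0.11]
mm tool [-1.1 78.8 75.4] turn [-0.09  0.18  0.11]
```

```bash
python3 -m pendant '[{"dx":-0.001,"dy":0,"dz":0.025,"rx":0,"ry":0,"rz":0,"hand":0.01},{"dx":0,"dy":0,"dz":0.03,"rx":0,"ry":0,"rz":0,"hand":0.01},{"dx":0,"dy":0.004,"dz":0.02,"rx":0,"ry":0,"rz":0,"hand":0.01},{"dx":0,"dy":0.015,"dz":0,"rx":0,"ry":0,"rz":0,"hand":0.01},{"dx":0,"dy":0.015,"dz":0,"rx":0,"ry":0,"rz":0,"hand":0.01},{"dx":0,"dy":0.01,"dz":0,"rx":0,"ry":0,"rz":0,"hand":0.01},{"dx":0,"dy":0.01,"dz":0,"rx":0,"ry":0,"rz":0,"hand":0.01},{"dx":0,"dy":0,"dz":0,"rx":0,"ry":0,"rz":0,"hand":0.01}]' | grep -E "pos|contact"
python3 -c "
from h import *
go([.5305,.3552,.157],83.06)"
python3 -m pendant '[{"dx":0,"dy":0.008,"dz":0,"rx":0,"ry":0,"rz":0,"hand":0.01},{"dx":0,"dy":0.008,"dz":0,"rx":0,"ry":0,"rz":0,"hand":0.01},{"dx":0,"dy":0.006,"dz":0,"rx":0,"ry":0,"rz":0,"hand":0.01},{"dx":0,"dy":0,"dz":0,"rx":0,"ry":0,"rz":0,"hand":0.01}]' | grep -E "pos|contact"
python3 -c "
from h import *
go([.5305,.3552,.1386],83.06)"
```

```text
position: [0.5107, 0.357, 0.1594]
contact_force: [-0.8, 0.2, -1.1]
mm tool [ 0.6 19.8  2.4] turn [ 0.19  0.02 -0.12]
position: [0.5299, 0.3545, 0.158]
contact_force: [0.2, -0.7, -0.9]
mm tool [ 0.8  0.5 19.4] turn [ 0.02  0.12 -0.02]
```

```bash
python3 -m pendant '[{"dx":0.0006,"dy":0,"dz":0.006,"rx":0,"ry":0,"rz":0,"hand":0.01},{"dx":0,"dy":0,"dz":0.006,"rx":0,"ry":0,"rz":0,"hand":0.01},{"dx":0,"dy":0,"dz":0.003,"rx":0,"ry":0,"rz":0,"hand":0.01},{"dx":0,"dy":0,"dz":0.002,"rx":0,"ry":0,"rz":0,"hand":0.01},{"dx":0,"dy":0,"dz":0,"rx":0,"ry":0,"rz":0,"hand":0.01}]' | grep -E "pos|contact"
python3 -m pendant '[{"dx":0,"dy":0,"dz":0.001,"rx":0,"ry":0,"rz":0,"hand":0.01},{"dx":0,"dy":0,"dz":0.0005,"rx":0,"ry":0,"rz":0,"hand":0.01},{"dx":0,"dy":0,"dz":0,"rx":0,"ry":0,"rz":0,"hand":0.01}]' | grep -E "pos|contact"
```

```text
position: [0.5275, 0.355, 0.1398]
contact_force: [-0.1, 0.1, -0.4]
position: [0.5284, 0.3552, 0.1394]
contact_force: [-0.1, 0.2, -0.8]
```

```bash
python3 -m pendant '[{"dx":0,"dy":0,"dz":0.0005,"rx":0,"ry":0,"rz":0,"hand":0.02},{"dx":0,"dy":0,"dz":0,"rx":0,"ry":0,"rz":0,"hand":0.03},{"dx":0,"dy":0,"dz":0,"rx":0,"ry":0,"rz":0,"hand":0.045},{"dx":0,"dy":0,"dz":0,"rx":0,"ry":0,"rz":0,"hand":0.06},{"dx":0,"dy":0,"dz":0,"rx":0,"ry":0,"rz":0,"hand":0.06},{"dx":0,"dy":0,"dz":-0.01,"rx":0,"ry":0,"rz":0,"hand":0.06},{"dx":0,"dy":0,"dz":-0.03,"rx":0,"ry":0,"rz":0,"hand":0.06},{"dx":0,"dy":0,"dz":-0.035,"rx":0,"ry":0,"rz":0,"hand":0.06},{"dx":0,"dy":0,"dz":-0.035,"rx":0,"ry":0,"rz":0,"hand":0.06},{"dx":0,"dy":0,"dz":0,"rx":0,"ry":0,"rz":0,"hand":0.06}]' | grep -E "pos|contact|wid"
python3 -c "
from h import *
st(); s,w=grab('wrist'); f=cv2.cvtColor(w['frame'],cv2.COLOR_RGB2BGR); cv2.imwrite('pics/w9.png',f)
h=cv2.cvtColor(f,cv2.COLOR_BGR2HSV); m=((h[...,1]<40)&(h[...,2]>120)).astype(np.uint8); m[:,:200]=0;m[:,310:]=0; m[:120]=0; m[290:]=0
n,l,S,C=cv2.connectedComponentsWithStats(m)
for i in range(1,n):
  if S[i,4]>40: print(S[i],C[i].round(1))
for p in [(.5303,.3537,.197),(.5303,.3537,.111)]: print(proj(w,p,s))
plan([.555,.03,.25],64,16)
"
```

```text
position: [0.5321, 0.3573, 0.2579]
contact_force: [1.1, 0.3, 1.4]
width: 0.06
t 18.68 p [0.5321 0.3573 0.2579] yaw 83.07 z [ 0.012  0.005 -1.   ] F [1.1 0.3 1.4] w 0.0600 g 0.0 q6 0.60
[240 167  23  20 204] [251.  174.7]
[240 192  22  22 363] [250.8 202.3]
[247 249  16   9  68] [254.  252.3]
(np.float64(253.39460055604133), np.float64(204.62984741163876))
(np.float64(253.0866923608579), np.float64(179.21208881722316))
turn/row [ 0.03 -0.02  1.19]
-0.0201 0.004 0.0002
-0.02 0.0044 0.0003
-0.0199 0.0048 0.0003
-0.0198 0.0052 0.0003
-0.0197 0.0056 0.0003
-0.0196 0.006 0.0003
-0.0194 0.0064 0.0003
-0.0193 0.0068 0.0003
-0.0192 0.0072 0.0003
-0.019 0.0076 0.0003
-0.0188 0.008 0.0003
-0.0187 0.0084 0.0003
-0.0185 0.0088 0.0003
-0.0183 0.0092 0.0003
-0.0181 0.0096 0.0003
-0.0179 0.0099 0.0003
```

The pick hangs upright in its slot: cap and collar share a column, and it is within about 2 mm of the original spot. Next is the ring, so I'll go and hover above end A.

```bash
python3 -c "
from h import *
plan([.5236,-.0057,.256],63,11)
"
```

```text
turn/row [ 0.04 -0.03  1.82]
-0.0328 0.0033 -0.0002
-0.0327 0.0044 -0.0002
-0.0325 0.0054 -0.0002
-0.0323 0.0064 -0.0002
-0.0321 0.0075 -0.0002
-0.0318 0.0085 -0.0002
-0.0316 0.0095 -0.0002
-0.0312 0.0105 -0.0001
-0.0309 0.0115 -0.0001
-0.0305 0.0124 -0.0001
-0.0301 0.0134 -0.0001
```

```bash
python3 -m pendant '[{"dx":-0.0328,"dy":0.0033,"dz":0,"rx":0,"ry":0,"rz":1.82,"hand":0.06},{"dx":-0.0327,"dy":0.0044,"dz":0,"rx":0,"ry":0,"rz":1.82,"hand":0.06},{"dx":-0.0325,"dy":0.0054,"dz":0,"rx":0,"ry":0,"rz":1.82,"hand":0.06},{"dx":-0.0323,"dy":0.0064,"dz":0,"rx":0,"ry":0,"rz":1.82,"hand":0.06},{"dx":-0.0321,"dy":0.0075,"dz":0,"rx":0,"ry":0,"rz":1.82,"hand":0.06},{"dx":-0.0318,"dy":0.0085,"dz":0,"rx":0,"ry":0,"rz":1.82,"hand":0.06},{"dx":-0.0316,"dy":0.0095,"dz":0,"rx":0,"ry":0,"rz":1.82,"hand":0.05},{"dx":-0.0312,"dy":0.0105,"dz":0,"rx":0,"ry":0,"rz":1.82,"hand":0.05},{"dx":-0.0309,"dy":0.0115,"dz":0.01,"rx":0,"ry":0,"rz":1.82,"hand":0.05},{"dx":-0.0305,"dy":0.0124,"dz":0.02,"rx":0,"ry":0,"rz":1.82,"hand":0.05},{"dx":-0.0301,"dy":0.0134,"dz":0.02,"rx":0,"ry":0,"rz":1.82,"hand":0.05},{"dx":0,"dy":0,"dz":0,"rx":0,"ry":0,"rz":0,"hand":0.05}]' >/dev/null
python3 - <<'E'
from h import *
st(); np.set_printoptions(linewidth=250)
def dark(f):
    h=cv2.cvtColor(f,cv2.COLOR_RGB2HSV); return ((h[...,2]<95)&(h[...,1]<80)).astype(np.uint8)
s,w=grab('wrist'); cv2.imwrite('pics/w10.png',cv2.cvtColor(w['frame'],cv2.COLOR_RGB2BGR))
m=dark(w['frame'])
# ring: rectify onto z=.07 plane: sample polar about centre
c=np.array([.561,-.0247])
for r in (36,38,40,42,44,46,48):
    row=''
    for a in range(90,271,4):
        p=[c[0]+r*1e-3*np.cos(np.radians(a)),c[1]+r*1e-3*np.sin(np.radians(a)),.072]
        u,v=np.round(proj(w,p,s)).astype(int); row+='#' if 0<=v<384 and 0<=u<512 and m[v,u] else '.'
    print(r,row)
for z in(.066,.072,.078):
    print(z,np.round(proj(w,[.5236,-.0057,z],s),1))
_,t=grab('top');_,sc=grab('scene')
cv2.imwrite('pics/top10.png',cv2.cvtColor(t['frame'],cv2.COLOR_RGB2BGR));cv2.imwrite('pics/scene10.png',cv2.cvtColor(sc['frame'],cv2.COLOR_RGB2BGR))
E
```

```text
t 19.73 p [ 0.5181 -0.0122  0.1955] yaw 62.72 z [-0.01  -0.005 -1.   ] F [-0.2  0.1 -0.3] w 0.0498 g 0.0 q6 0.32
36 ..................#....................#######
38 ......#...####.##............#################
40 #################..........###################
42 #################..........###################
44 #################....####################.....
46 ##################.........#######............
48 ..............................................
0.066 [259.  169.1]
0.072 [259.1 170.4]
0.078 [259.1 171.8]
```

```bash
python3 - <<'E'
from h import *
np.set_printoptions(linewidth=250)
_,c=grab('scene'); g=cv2.cvtColor(c['frame'],cv2.COLOR_RGB2GRAY)
print(list(range(198,228)));print(g[186:198,198:228])
C=np.array([.561,-.0247,0])
for n,a in(('A',154),('A135',135),('B',199),('B225',225)):
  for z in(.066,.072,.078,.084):
    print(n,z,[np.round(proj(c,C+[r*np.cos(np.radians(a)),r*np.sin(np.radians(a)),z]),1) for r in(.0375,.0465)])
print('rim cut wall',[np.round(proj(c,C+[-.055*np.cos(np.radians(k)),.055*np.sin(np.radians(k)),.066]),1) for k in(-30,-15,0,15,30)])
print('knob',np.round(proj(c,C+[0,0,.066]),1))
E
```

```text
[198, 199, 200, 201, 202, 203, 204, 205, 206, 207, 208, 209, 210, 211, 212, 213, 214, 215, 216, 217, 218, 219, 220, 221, 222, 223, 224, 225, 226, 227]
[[120 121 120 118 123 124 124 122 124 124 127 125 122 118 118 119 118 114 120 115 116 118 114 114 118 114 111 116 117 114]
 [124 121 124 124 121 129 126 127 127 127 126 127 129 124 125 121 118 123 120 119 118 120 118 119 119 118 122 116 118 125]
 [125 125 125 125 125 128 125 124 126 127 126 125 121 125 125 123 123 122 121 124 122 120 124 122 123 124 125 124 123 123]
 [123 125 123 122 121 123 122 123 123 123 128 134 140 142 145 140 136 131 125 121 123 122 124 124 122 126 124 126 123 122]
 [122 121 120 121 123 122 130 136 150 159 164 167 170 171 170 170 167 165 139 102 107 113 117 120 122 119 123 119 122 121]
 [120 116 119 118 129 128 121 133 163 180 178 170 166 159 160 162 170 169 137  84  90  97 105 105 113 117 116 115 121 120]
 [116 117 128 131 124 115  94  99 137 150 136 126 118 115 113 121 131 126 101  75  80  86  90  91 119 136 131 117 120 119]
 [117 133 141 126  99  87  80  75  98 102  87  91  93  90  91  93  94  88  84  74  70  7
[... 879 characters left out ...]
ay([218.3, 193.5]), array([220.3, 191.6])]
A135 0.084 [array([218.2, 192.4]), array([220.2, 190.4])]
B 0.066 [array([205.3, 194.8]), array([204.1, 192.6])]
B 0.072 [array([205.2, 193.6]), array([204. , 191.4])]
B 0.078 [array([205. , 192.4]), array([203.8, 190.2])]
B 0.084 [array([204.8, 191.2]), array([203.7, 189. ])]
B225 0.066 [array([200.7, 197.7]), array([198.4, 196.2])]
B225 0.072 [array([200.5, 196.5]), array([198.2, 195. ])]
B225 0.078 [array([200.3, 195.3]), array([198. , 193.8])]
B225 0.084 [array([200.2, 194.2]), array([197.9, 192.6])]
rim cut wall [array([199.9, 192. ]), array([204.3, 190.1]), array([209. , 189.1]), array([213.7, 189.2]), array([218.3, 190.2])]
knob [210.3 204.1]
```

End A's top is at about z=0.077, and end B is a little lower at about 0.072. I'll line the fingers up radially over end A and come down partway to check.

```bash
python3 -c "
from h import *
go([.5241,-.0026,.115],59)"
```

```text
mm tool [ 4.7  0.5 84.9] turn [-0.01  0.1   4.07]
```

```bash
python3 -m pendant '[{"dx":0.0047,"dy":0.0005,"dz":0.02,"rx":0,"ry":0,"rz":4.0,"hand":0.03},{"dx":0,"dy":0,"dz":0.03,"rx":0,"ry":0,"rz":0,"hand":0.03},{"dx":0,"dy":0,"dz":0.03,"rx":0,"ry":0,"rz":0,"hand":0.03},{"dx":0,"dy":0,"dz":0.005,"rx":0,"ry":0,"rz":0,"hand":0.03},{"dx":0,"dy":0,"dz":0,"rx":0,"ry":0,"rz":0,"hand":0.03},{"dx":0,"dy":0,"dz":0,"rx":0,"ry":0,"rz":0,"hand":0.03}]' >/dev/null
python3 - <<'E'
from h import *
st(); np.set_printoptions(linewidth=250)
s,w=grab('wrist'); cv2.imwrite('pics/w11.png',cv2.cvtColor(w['frame'],cv2.COLOR_RGB2BGR))
h=cv2.cvtColor(w['frame'],cv2.COLOR_RGB2HSV); m=((h[...,2]<95)&(h[...,1]<80)).astype(np.uint8)
c=np.array([.561,-.0247])
for r in range(32,54,2):
    row=''
    for a in range(80,241,4):
        p=[c[0]+r*1e-3*np.cos(np.radians(a)),c[1]+r*1e-3*np.sin(np.radians(a)),.076]
        u,v=np.round(proj(w,p,s)).astype(int); row+='#' if 0<=v<384 and 0<=u<512 and m[v,u] else '.'
    print(r,row)
go([.5241,-.0026,.069],59)
print(proj(w,[.5241,-.0026,.076],s))
E
```

```text
t 20.43 p [ 0.525  -0.0026  0.1159] yaw 59.14 z [ 0.001 -0.002 -1.   ] F [ 0.2 -0.   1.1] w 0.0299 g 0.0 q6 0.40
32 .####.##...##.##..............########.#.
34 .####..#.......#...#......##...##########
36 ...................#...........##########
38 .................##.........#############
40 ###################......##########.#####
42 ###################....##################
44 ###########################..#######.####
46 ###################..........#########..#
48 ####.##............................##..##
50 ................................#..##.###
52 ...................................##.###
mm tool [-0.5 -1.6 47.5] turn [0.19 0.07 0.12]
(np.float64(255.21703962984958), np.float64(208.75305808160002))
```

```bash
python3 -m pendant '[{"dx":0,"dy":-0.001,"dz":0.015,"rx":0,"ry":0,"rz":0,"hand":0.03},{"dx":0,"dy":0,"dz":0.015,"rx":0,"ry":0,"rz":0,"hand":0.03},{"dx":0,"dy":0,"dz":0.008,"rx":0,"ry":0,"rz":0,"hand":0.03},{"dx":0,"dy":0,"dz":0.004,"rx":0,"ry":0,"rz":0,"hand":0.03},{"dx":0,"dy":0,"dz":0.002,"rx":0,"ry":0,"rz":0,"hand":0.03},{"dx":0,"dy":0,"dz":0.002,"rx":0,"ry":0,"rz":0,"hand":0.03},{"dx":0,"dy":0,"dz":0,"rx":0,"ry":0,"rz":0,"hand":0.03}]' | grep -E "pos|contact|wid"
python3 -m pendant '[{"dx":0,"dy":0,"dz":0,"rx":0,"ry":0,"rz":0,"hand":0.02},{"dx":0,"dy":0,"dz":0,"rx":0,"ry":0,"rz":0,"hand":0.015},{"dx":0,"dy":0,"dz":0,"rx":0,"ry":0,"rz":0,"hand":0.01},{"dx":0,"dy":0,"dz":0,"rx":0,"ry":0,"rz":0,"hand":0.004},{"dx":0,"dy":0,"dz":0,"rx":0,"ry":0,"rz":0,"hand":0.004},{"dx":0,"dy":0,"dz":0,"rx":0,"ry":0,"rz":0,"hand":0.004},{"dx":0,"dy":0,"dz":0,"rx":0,"ry":0,"rz":0,"hand":0.004}]' 60 | grep -E "pos|contact|wid|grip"
```

```text
position: [0.5235, -0.0031, 0.0691]
contact_force: [-0.1, -0.7, -0.4]
width: 0.0303
position: [0.5229, -0.003, 0.0686]
contact_force: [0.3, 1.5, -0.7]
width: 0.0043
gripper_force: 0.0
```

The fingers closed on nothing. I'll open, rise and re-measure the ring with two views.

```bash
python3 -m pendant '[{"dx":0,"dy":0,"dz":0,"rx":0,"ry":0,"rz":0,"hand":0.03},{"dx":0,"dy":0,"dz":0,"rx":0,"ry":0,"rz":0,"hand":0.03},{"dx":0,"dy":0,"dz":0,"rx":0,"ry":0,"rz":0,"hand":0.03},{"dx":0,"dy":0,"dz":-0.02,"rx":0,"ry":0,"rz":0,"hand":0.03},{"dx":0,"dy":0,"dz":-0.027,"rx":0,"ry":0,"rz":0,"hand":0.03},{"dx":0,"dy":0,"dz":0,"rx":0,"ry":0,"rz":0,"hand":0.03}]' >/dev/null
cat > ringmap.py <<'E'
from h import *
import sys
st(); np.set_printoptions(linewidth=250)
z=float(sys.argv[1])
s,w=grab('wrist'); cv2.imwrite('pics/wl.png',cv2.cvtColor(w['frame'],cv2.COLOR_RGB2BGR))
h=cv2.cvtColor(w['frame'],cv2.COLOR_RGB2HSV); m=((h[...,2]<95)&(h[...,1]<80)).astype(np.uint8)
c=np.array([.561,-.0247])
for r in range(34,52,2):
    row=''
    for a in range(80,241,4):
        p=[c[0]+r*1e-3*np.cos(np.radians(a)),c[1]+r*1e-3*np.sin(np.radians(a)),z]
        u,v=np.round(proj(w,p,s)).astype(int); row+='#' if 0<=v<384 and 0<=u<512 and m[v,u] else '.'
    print(r,row)
_,c=grab('scene'); g=cv2.cvtColor(c['frame'],cv2.COLOR_RGB2GRAY)
print(list(range(198,228)));print(g[187:198,198:228])
E
python3 ringmap.py .07
```

```text
t 22.15 p [ 0.5264 -0.0033  0.1198] yaw 59.06 z [ 0.007 -0.003 -1.   ] F [ 0.4 -0.3  0.6] w 0.0299 g 0.0 q6 0.40
34 ....................#...........#########
36 ....................#............########
38 ..##.######.####.................########
40 ####################..........##########.
42 ####################.....################
44 ####################.##############.#####
46 ######################..###...#######.###
48 ........................#.....#####.#####
50 ........................#...........#####
[198, 199, 200, 201, 202, 203, 204, 205, 206, 207, 208, 209, 210, 211, 212, 213, 214, 215, 216, 217, 218, 219, 220, 221, 222, 223, 224, 225, 226, 227]
[[123 121 123 124 125 125 128 125 127 125 125 122 122 122 125 120 120 119 121 119 119 118 117 119 117 120 117 119 120 117]
 [121 126 121 125 124 123 125 124 123 128 126 124 124 122 124 124 122 124 125 123 124 124 121 121 121 121 118 122 121 122]
 [124 124 123 119 122 124 122 122 123 123 121 123 135 142 141 138 136 133 128 119 124 123 124 122 122 121 123 124 119 122]
 [122 122 122 120 119 120 119 120 119 116 122 120 128 152 171 
[... 222 characters left out ...]
106 100  98  94 104 111 119 129 123 102  73  75  83  86  90 115 133 127 115 120 119]
 [116 118 109  88  69  64  61  66  82  91  88  90  88  89  90  90  91  86  87  76  73  72  81  86 103 125 141 136 122 123]
 [118 112  89  68  62  59  65  72  87  87  88  91  90  96  96  94  96  91  88  85  81  77  74  77  86  97 135 152 136 126]
 [111  92  72  71  75  73  82  86  88  97 102 108 133 154 155 154 134 109 104 100  95  91  84  77  80  84 105 149 158 134]
 [ 90  69  62  70  77  87  96  99 105 112 113 116 156 186 169 149 138 138 159 139 110 106 110 108  86  80  83 126 163 155]
 [ 76  60  62  71  89 102 111 113 118 117 138 161 171 183 154 117 117 136 152 138 136 139 124 126 103  82  86  98 148 168]]
```

End A hasn't moved: its top is at about 0.075 and its bottom at about 0.069. The pad tips probably rode over the band's rounded top edge, so I'll go about 3 mm deeper, where the cut wall at 0.066 still allows it, and close in stages.

```bash
python3 -c "
from h import *
go([.5241,-.0026,.066],59)"
python3 -m pendant '[{"dx":0,"dy":-0.002,"dz":0.015,"rx":0,"ry":0.4,"rz":0,"hand":0.025},{"dx":0,"dy":0,"dz":0.02,"rx":0,"ry":0,"rz":0,"hand":0.025},{"dx":0,"dy":0,"dz":0.01,"rx":0,"ry":0,"rz":0,"hand":0.025},{"dx":0,"dy":0,"dz":0.002,"rx":0,"ry":0,"rz":0,"hand":0.025},{"dx":0,"dy":0,"dz":0.002,"rx":0,"ry":0,"rz":0,"hand":0.025},{"dx":0,"dy":0,"dz":0.001,"rx":0,"ry":0,"rz":0,"hand":0.025},{"dx":0,"dy":0,"dz":0,"rx":0,"ry":0,"rz":0,"hand":0.025},{"dx":0,"dy":0,"dz":0,"rx":0,"ry":0,"rz":0,"hand":0.025}]' | grep -E "pos|contact|wid"
python3 -c "
from h import *
go([.5241,-.0026,.066],59)"
```

```text
mm tool [ 0.5 -0.1 50.6] turn [0.14 0.1  0.05]
position: [0.522, -0.0018, 0.0662]
contact_force: [-0.3, 0.1, -0.1]
width: 0.025
mm tool [0.4 2.2 0.2] turn [ 0.07 -0.27  0.06]
```

```bash
python3 -m pendant '[{"dx":0,"dy":0.002,"dz":0.0005,"rx":0,"ry":-0.3,"rz":0,"hand":0.016},{"dx":0,"dy":0,"dz":0,"rx":0,"ry":0,"rz":0,"hand":0.012},{"dx":0,"dy":0,"dz":0,"rx":0,"ry":0,"rz":0,"hand":0.01},{"dx":0,"dy":0,"dz":0,"rx":0,"ry":0,"rz":0,"hand":0.01}]' 40| grep -E "pos|contact|wid|grip"
python3 -m pendant '[{"dx":0,"dy":0,"dz":0,"rx":0,"ry":0,"rz":0,"hand":0.008},{"dx":0,"dy":0,"dz":0,"rx":0,"ry":0,"rz":0,"hand":0.007},{"dx":0,"dy":0,"dz":0,"rx":0,"ry":0,"rz":0,"hand":0.006},{"dx":0,"dy":0,"dz":0,"rx":0,"ry":0,"rz":0,"hand":0.005}]' 40| grep -E "pos|contact|wid|grip"
```

```text
position: [0.5232, -0.0028, 0.0653]
contact_force: [-0.4, -0.7, -0.7]
width: 0.01
gripper_force: 0.0
position: [0.523, -0.0028, 0.0651]
contact_force: [-0.0, 0.4, -0.9]
width: 0.0048
gripper_force: 0.0
```

```bash
python3 - <<'E'
from h import *
st(); s,w=grab('wrist'); f=w['frame']; g=cv2.cvtColor(f,cv2.COLOR_RGB2GRAY)
q=quat(s['ee_rot']); P=lambda x,y,z:np.round(proj(w,s['position']+q.apply([x,y,z]),s),1)
print('tcp',P(0,0,0),'pad edge',P(.011,0,0),P(-.011,0,0),'grasp',P(0,0,-.0187),P(.011,0,-.0187))
C=np.array([.561,-.0247,0])
for n,r,a,z in(('knob',0,0,.066),('A in',.0375,156,.076),('A out',.0465,156,.076),('B in',.0375,201,.072),('B out',.0465,201,.072)): print(n,np.round(proj(w,C+[r*np.cos(np.radians(a)),r*np.sin(np.radians(a)),z],s),1))
ch=" .:-=+*#%@"[::-1]
for v in range(110,300,4):
    print(v,''.join(ch[min(9,int(g[v,u])*10//256)] for u in range(160,352,2)))
E
```

```text
t 23.58 p [ 0.523  -0.0028  0.0651] yaw 59.05 z [-0.001 -0.001 -1.   ] F [-0.   0.4 -0.9] w 0.0048 g 0.0 q6 0.40
tcp [256.5 230.6] pad edge [256.5 212.6] [256.5 248. ] grasp [256.6 244.7] [256.6 224.9]
knob [333.1 229.9]
A in [268.7 244.8]
A out [252.3 246.7]
B in [292.3 281.2]
B out [282.5 291.9]
110 ++++++++**+++++++**+++++++*++++++++++++++++++++++++++++++*************++++++++++++++++++++++++++
114 ++=+++++++++++++++**++++++++++++++++++++++++++++++++++++++**************+**++==-==++++++++++++++
118 +++=++++++++++++++***++++++++++++++++++++++++++++++++++++++*******=:......:::::::::::::::::-=+++
122 +++++=++++++++++++++**++++++++++++++++++++++++++++++++++++++*-. ...........::::.::::::+%####+:::
126 ++++++=++++++++++++++**++++++++*++++++++++++++++++++++++++. ...............:::::::::::%######:::
130 +++++++=++++++++++++++**+++++++++++++++++++++++++++++*+......................--=++***********=-:
134 ++++++++=++++++++++++++**+++++++++*+++++++++++++++++. ................-=********+===------------
138 +++++++++++++++++++++++*++++++++++++++++++++++++++............. .=*******+=--:::::::::::::
[... 3346 characters left out ...]
++*#%%%%#*+++++++++++++%@@@@@%%%%%@@@@@@*%@@****+@%%-@@@@@%%%%%%@@@@@@+***##++++++=*#%#%##*+++
278 @@@@@@@@@@@@@@#+++++++++#@@@@@@@@@@@@@@@@@@@@@##+*+@%%@@@@@@@@@@@@@@@@@@#+*##*++++#@@@@@@@@@@@@@
282 @@%@@@@@@@@@@@@+++*#%@@@@@@@@@@@@@@@@@@@@@@@@@##**+@@%@@@@@@@@@@@@@@@@@@@@@@@#*+=+@@@@@@@@@@@@@@
286 @@@%%%%@@@@@@@@@@@@@@@@@@@@@@@@@@@@@@@@@@@@@@%+++++%@@@@@@@@@@@@@@@@@@@@@@@@@@@@@@@@@@@@@@%%%@@@
290 @@@@@@@@@@@@@@@@@@@@@@@@@@@@@@@@@@@@@@@@@@@@@%**+++%@@@@@@@@@@@@@@@@@@@@@@@@@@@@@@@@%@@@@@@@@@@@
294 @@@@@@@@@@@@@@@@@@@@@@@@@@@@@@@@@@@@@@@@@@@@@#+**++#@@@@@@@@@@@@@@@@@@@@@@@@@@@@@@@@@@@%@@@@@@@@
298 @@@@@@@@@@@@@@@@@@@@@@@@@@@@@@@@@@@@@@@@@@@@@#+***+#@@@@@@@@@@@@@@@@@@@@@@@@@@@@@@@@@@@@@@@@@@@@
```

The pixel dump explains it: the fingers (rows ≥ 234) sit above the band, which is visible at columns 252–268 running under them. The real tips end higher than the TCP suggests, and there was no contact even with the TCP below the cut wall's height. I'll open slightly, centre 1.5 mm inward, and descend in small steps watching the force.

```bash
python3 -m pendant '[{"dx":0,"dy":0.0015,"dz":0,"rx":0,"ry":0,"rz":0,"hand":0.022},{"dx":0,"dy":0,"dz":0,"rx":0,"ry":0,"rz":0,"hand":0.022},{"dx":0,"dy":0,"dz":0.001,"rx":0,"ry":0,"rz":0,"hand":0.022},{"dx":0,"dy":0,"dz":0.001,"rx":0,"ry":0,"rz":0,"hand":0.022},{"dx":0,"dy":0,"dz":0,"rx":0,"ry":0,"rz":0,"hand":0.022}]' | grep -E "pos|contact|wid"
python3 -m pendant '[{"dx":0,"dy":0,"dz":0.001,"rx":0,"ry":0,"rz":0,"hand":0.022},{"dx":0,"dy":0,"dz":0.001,"rx":0,"ry":0,"rz":0,"hand":0.022},{"dx":0,"dy":0,"dz":0,"rx":0,"ry":0,"rz":0,"hand":0.022}]' | grep -E "pos|contact|wid"
python3 -c "
from h import *
s,w=grab('wrist'); g=cv2.cvtColor(w['frame'],cv2.COLOR_RGB2GRAY)
ch=' .:-=+*#%@'[::-1]
for v in range(196,264,3): print(v,''.join(ch[min(9,int(g[v,u])*10//256)] for u in range(200,320,1)))"
```

```text
position: [0.5241, -0.0035, 0.0628]
contact_force: [0.1, 0.5, 0.1]
width: 0.0221
position: [0.5241, -0.0035, 0.0609]
contact_force: [-0.0, -0.4, -1.0]
width: 0.0219
196 ++++*++++++++++++++++++++++++*-::::::::=#+---------------:-+#%%#***###########%%#++++-:..:=*#####+-:=+-:-=+#%#-:=*######
199 +++++++++++++++++++++++++++++*-:::::::=*+-------------:::-#%###*############%%*++++++=:-+*#####*=-:---#%#######+-:+#=-:-
202 ++++++++*++++++++++++++++++++*-::::::-++---------:-:::::+%################%%*+++++-:::+#+-:--:-=+####=:-#%####*=-::-=###
205 ++++++++++++++++++++++++++++++=::::::=+-----:-::::::::-#%###############%%*++++++=::+#=-:-=-:+%########-:==-::+*###=:-*#
208 ++++++++++++++++++++++++++++++=-::::-=--:::::::::::::=%%#####%%#######%%#++++++-::===+######+--*%##*+-:---:+@%#######=:=
211 +++++++++++++++++++++++++++++++-:::----:::::::----:-+%%##############%%*+++++:..:+=:=*########=--:-=+#####+-:+%%##*=-:--
214 +++++++++++++++++++++++++++++++=-::----====--:::::-+%%##############%#++++++-..:+###=:=#%*=-:-=+=:-#%#######+-:-::+*####
217 ++++++++++++++++++++++++++++++++=::---:::::::---::+%####
[... 1239 characters left out ...]
*+*%%%%##########%%#*+**+-::-::::=@@@@@@%#*########*#@@@@@@@@@@@@#**#%%#**%
250 *#@@@@@@@@@@@@############%@@@@@@@#*+************%%%%%%##******+*******+-:-+--*@@@@@@@%#*########*#@@@@@@@@@@@@@%%%%%%#*
253 #@@@@@@@@@@@@%##########*#@@@@@@@@#++*************+*#####**+++************+***%@@@@@@@@#*##########%@@@@@@@@@@@@@%%%%#**
256 @%%%%%%%%%%@#############%@@@@@@@@#++#************+**#%####*+++************++*%@@@@@@@@%############%@@%%%@@@@@@@#**#%%%
259 @@@@@@@@@@@%#*#########*#@@@@@@@@@#*###****************######*++++*********++*#@@@@@@@@@#*###########%@@@@@@@@@@@@@%%%%%
262 @@@@@@@@@@%#*#########*#@@@@@@@@@@#*#####*************+*#######**++***********%@@@@@@@@@%##########*#%@@@@@@@@@@@@@%#%%#
```

Now the band (columns 247–265) sits centred between the finger faces at 234 and 278. I'll close here.

```bash
python3 -m pendant '[{"dx":0,"dy":0,"dz":0.001,"rx":0,"ry":0,"rz":0,"hand":0.014},{"dx":0,"dy":0,"dz":0,"rx":0,"ry":0,"rz":0,"hand":0.011},{"dx":0,"dy":0,"dz":0,"rx":0,"ry":0,"rz":0,"hand":0.008},{"dx":0,"dy":0,"dz":0,"rx":0,"ry":0,"rz":0,"hand":0.006},{"dx":0,"dy":0,"dz":0,"rx":0,"ry":0,"rz":0,"hand":0.004},{"dx":0,"dy":0,"dz":0,"rx":0,"ry":0,"rz":0,"hand":0.004}]' 40| grep -E "pos|contact|wid|grip"
```

```text
position: [0.5244, -0.0036, 0.0602]
contact_force: [-0.0, -0.5, 0.8]
width: 0.0039
gripper_force: 0.0
```

```bash
python3 -m pendant '[{"dx":0,"dy":0,"dz":0,"rx":0,"ry":0,"rz":0,"hand":0.017},{"dx":0,"dy":0,"dz":0,"rx":0,"ry":0,"rz":0,"hand":0.017},{"dx":0,"dy":0,"dz":0.001,"rx":0,"ry":0,"rz":0,"hand":0.017},{"dx":0,"dy":0,"dz":0.001,"rx":0,"ry":0,"rz":0,"hand":0.017},{"dx":0,"dy":0,"dz":0.001,"rx":0,"ry":0,"rz":0,"hand":0.017},{"dx":0,"dy":0,"dz":0,"rx":0,"ry":0,"rz":0,"hand":0.017}]' | grep -E "pos|contact|wid"
python3 -m pendant '[{"dx":0,"dy":0,"dz":0.001,"rx":0,"ry":0,"rz":0,"hand":0.017},{"dx":0,"dy":0,"dz":0.001,"rx":0,"ry":0,"rz":0,"hand":0.017},{"dx":0,"dy":0,"dz":0,"rx":0,"ry":0,"rz":0,"hand":0.017}]' | grep -E "pos|contact"
python3 -m pendant '[{"dx":0,"dy":0,"dz":0.001,"rx":0,"ry":0,"rz":0,"hand":0.017},{"dx":0,"dy":0,"dz":0.001,"rx":0,"ry":0,"rz":0,"hand":0.017},{"dx":0,"dy":0,"dz":0,"rx":0,"ry":0,"rz":0,"hand":0.017}]' | grep -E "pos|contact"
```

```text
position: [0.5241, -0.0035, 0.0568]
contact_force: [-0.2, -0.2, -0.9]
width: 0.017
position: [0.5242, -0.0035, 0.0549]
contact_force: [-0.1, -0.3, -0.0]
position: [0.5242, -0.0036, 0.0529]
contact_force: [-0.6, 0.3, 0.8]
```

```bash
python3 -m pendant '[{"dx":0,"dy":0,"dz":0,"rx":0,"ry":0,"rz":0,"hand":0.012},{"dx":0,"dy":0,"dz":0,"rx":0,"ry":0,"rz":0,"hand":0.009},{"dx":0,"dy":0,"dz":0,"rx":0,"ry":0,"rz":0,"hand":0.007},{"dx":0,"dy":0,"dz":0,"rx":0,"ry":0,"rz":0,"hand":0.005},{"dx":0,"dy":0,"dz":0,"rx":0,"ry":0,"rz":0,"hand":0.005}]' 40| grep -E "pos|contact|wid|grip"
python3 -c "
from h import *
s,w=grab('wrist'); g=cv2.cvtColor(w['frame'],cv2.COLOR_RGB2GRAY)
ch=' .:-=+*#%@'[::-1]
for v in range(202,264,3): print(v,''.join(ch[min(9,int(g[v,u])*10//256)] for u in range(220,300,1)))"
```

```text
position: [0.5241, -0.004, 0.0531]
contact_force: [-0.9, -1.9, 0.6]
width: 0.0062
gripper_force: 38.7
202 +++++++++-:::::::-#+--------------:::-#%#################%%#++-:....:=#%######*=
205 +++++++++-::::::-++----------:::::::+%%###############%%%*+++++*-.:=*+-:==-:--+#
208 ++++++++*-::::::++-----:::::::::::-#%################%%*+++-:...:+##=-:::-#@%###
211 +++++++++=:::::-=--::::::::::::::=%%###############%%#+=+++-..:--:-=+####=:-#%##
214 ++++++++++-::::---::::::::::::::+%%##############%%%*++++-...:=-=#########*-:==-
217 ++++++++++=::::--:::::::::-::::+%###############%%#+++++++:.:+##=:=*####*=-::-:=
220 +++++++++++-::---:----:-++=-:-+%###############%%#++++=:.  :+%%#%*----:-=+####+-
223 ++++++++++++-:--:::::::::::::+%%##############%%#******+*%%##*+-::-=-:=*########
226 +++++++++++++=-:::::::::::::=%%##############%%#*******++#%+-=+######+-:+%###*=-
229 +++++++++++++=-::::::::::::-#%##############%%#********+*%%+=*%%#######+:::-=+##
232 +++++++++++++=-:+%########%@@@%###########%@@@############%%#*+#%%*=-::=++--+###
235 ++++++++++++=-:-*########*#@@@%###########%@@@#*########*#@%%%*++*#########+:-#%
238 +++++++++++++=-=##########%@@@%%%%%%######%@@@#*##########%###%@#*+#%%%%%%%%%+-:
241 +++++########***########*#%@@@%%%%%%%%####%@@@%#*#########%@@@@@@@%#*#%#*+*##%@*
244 =+#@@@@@@@@@@@#*########*#@@@@%%%%%%%%%%##%@@@%##########*#@@@@@@@@@@@%#%%%%%%%%
247 %@@@@@@@@@@@@@#*########*#@@@@%%%%%%%%%%%%%@@@@#*########*#@@@@@@@@@@@@@%%%%%%%%
250 @@@@@@@@@@@@@%*#########*%@@@@%%%%%%%%%%%%@@@@@#*#########*#@@@@@@@@@@@@@#***+*#
253 @@@@@@@@@@@@@##########*#%@@@@%%%%%%%%%%%%@@@@@%##########*#@@@@@@@@@@@@@@#+*%%%
256 %%%%%%%%%%%%#*###########%@@@@%%%%%%%%%%%#%@@@@@#*##########%@@@@@@%%%%%@%@%*+*%
259 @@@@@@@@@@@@#*#########*#@@@@@#*#####*++++#@@@@@#*#########*#@@@@@@@@@@@@@@@%%*+
262 @@@@@@@@@@@%%%#########*#@@@@@#+*######*++#@@@@@#*##*#%######%@@@@@@@@@@@@@@%##%
```

It gripped with 38.7 N, but a width of 6.2 mm means only the rounded upper edge is held. I'll reopen, go 4 mm deeper and close again.

```bash
python3 -m pendant '[{"dx":0,"dy":0,"dz":0,"rx":0,"ry":0,"rz":0,"hand":0.017},{"dx":0,"dy":0,"dz":0,"rx":0,"ry":0,"rz":0,"hand":0.017},{"dx":0,"dy":0,"dz":0.001,"rx":0,"ry":0,"rz":0,"hand":0.017},{"dx":0,"dy":0,"dz":0.001,"rx":0,"ry":0,"rz":0,"hand":0.017},{"dx":0,"dy":0,"dz":0.001,"rx":0,"ry":0,"rz":0,"hand":0.017},{"dx":0,"dy":0,"dz":0.001,"rx":0,"ry":0,"rz":0,"hand":0.017},{"dx":0,"dy":0,"dz":0,"rx":0,"ry":0,"rz":0,"hand":0.017}]' | grep -E "pos|contact|wid"
python3 -m pendant '[{"dx":0,"dy":0,"dz":0,"rx":0,"ry":0,"rz":0,"hand":0.012},{"dx":0,"dy":0,"dz":0,"rx":0,"ry":0,"rz":0,"hand":0.009},{"dx":0,"dy":0,"dz":0,"rx":0,"ry":0,"rz":0,"hand":0.006},{"dx":0,"dy":0,"dz":0,"rx":0,"ry":0,"rz":0,"hand":0.003},{"dx":0,"dy":0,"dz":0,"rx":0,"ry":0,"rz":0,"hand":0.003}]' 40| grep -E "pos|contact|wid|grip"
```

```text
position: [0.5241, -0.0035, 0.0488]
contact_force: [-0.2, 0.1, -0.0]
width: 0.0171
position: [0.524, -0.0041, 0.0491]
contact_force: [-1.3, -3.5, 0.0]
width: 0.0065
gripper_force: 38.9
```

```bash
python3 -m pendant '[{"dx":0,"dy":0,"dz":0,"rx":0,"ry":0,"rz":0,"hand":0.001},{"dx":0,"dy":0,"dz":-0.002,"rx":0,"ry":0,"rz":0,"hand":0.001},{"dx":0,"dy":0,"dz":-0.002,"rx":0,"ry":0,"rz":0,"hand":0.001},{"dx":0,"dy":0,"dz":-0.002,"rx":0,"ry":0,"rz":0,"hand":0.001},{"dx":0,"dy":0,"dz":-0.002,"rx":0,"ry":0,"rz":0,"hand":0.001},{"dx":0,"dy":0,"dz":-0.002,"rx":0,"ry":0,"rz":0,"hand":0.001},{"dx":0,"dy":0,"dz":0,"rx":0,"ry":0,"rz":0,"hand":0.001}]' 90| grep -E "pos|contact|wid|grip"
python3 -m pendant '[{"dx":0,"dy":0,"dz":-0.003,"rx":0,"ry":0,"rz":0,"hand":0.001},{"dx":0,"dy":0,"dz":-0.003,"rx":0,"ry":0,"rz":0,"hand":0.001},{"dx":0,"dy":0,"dz":-0.003,"rx":0,"ry":0,"rz":0,"hand":0.001},{"dx":0,"dy":0,"dz":-0.003,"rx":0,"ry":0,"rz":0,"hand":0.001},{"dx":0,"dy":0,"dz":-0.003,"rx":0,"ry":0,"rz":0,"hand":0.001},{"dx":0,"dy":0,"dz":0,"rx":0,"ry":0,"rz":0,"hand":0.001}]' 90| grep -E "pos|contact|wid|grip"
```

```text
position: [0.5252, -0.0032, 0.0597]
contact_force: [-0.2, 0.2, -0.6]
width: 0.0037
gripper_force: 88.3
position: [0.5249, -0.0036, 0.0749]
contact_force: [0.5, 0.2, -0.9]
width: 0.0035
gripper_force: 88.4
```

```bash
cat > asc.py <<'E'
from h import *
import sys
a=[int(x) for x in sys.argv[2:8]]
st(); s,w=grab(sys.argv[1]); g=cv2.cvtColor(w['frame'],cv2.COLOR_RGB2GRAY)
ch=' .:-=+*#%@'[::-1]
for v in range(a[0],a[1],a[2]): print(v,''.join(ch[min(9,int(g[v,u])*10//256)] for u in range(a[3],a[4],a[5])))
E
python3 asc.py wrist 60 270 5 160 440 3; python3 asc.py scene 178 220 1 185 240 1
```

```text
t 28.40 p [ 0.5249 -0.0036  0.0749] yaw 59.04 z [ 0.001 -0.001 -1.   ] F [ 0.5  0.2 -0.9] w 0.0035 g 88.4 q6 0.40
60 +++**+++++++++++++++++++++++******++++++++++++++++++++++++*++++++++++++++++++++++*++++++*++++*
65 ++++**+++++++++++++++++++++++******++++++++++++++++++++++++*++*++++++++++++++++++*+++++++*++++
70 ++++***+++++++++++++++++++++++******+++++++++++++++++++++++++++*++++++++++++++++++**+++++**+++
75 +++++**++++++++++++++++++++++++******+++++++++++++++++++++++++++**+++++++++++++++++**+++++**++
80 *+++++*+++++++++++++++++++++++++******+++++++++++++++++++++++++++*++++++++++++++++++*+++++++*+
85 +*+++++**+++++++++=+++++++++++++*******+++++++++++++++++++++++++++**+++++++++++++++++*++++++**
90 ++*+++++**+++++++++=+++++++++++++********++++++++++++++++++++++++++**+++++++++++++++++**+++++*
95 +++*++++**++++++++++=+++++++++++++*******+++++++++++++++++++++++++++*+++++++++++++++++++++++++
100 +++++++++**++++++++++=++++++++++++++******+++++++++++++++++++++++++++*++++++++++++++++++*+++++
105 ++++++++++**++++++++++++++++++++++++********++++++++++++++++++++++++++++++++++++++++++++++*+++
110 
[... 5097 characters left out ...]
***++++++++**+++==+****+---:-===++======
209 ********++++=+******+++==+++++++++***+-::::-+=-========
210 ***#*****+++====******++++++++******+-::::-=+---=======
211 *********++++-::-+*****************+-:::---+=-:-=====+=
212 **********==+-:.::-+************++++-::---++=-:-===+=+=
213 ********+*=-==-::::--++*##*#*++=====-::--+++-::-=++++++
214 *******++++=----:...::--====---====--:--=+*+-::-==+====
215 *******+=+*+=----:::::::::::::=+==-:::-=+**+-::-=++=+++
216 *******++++**=-------::::::--==----:-=++***+-::-=++++++
217 *******++++***+=-------:::-----:::--=+****+=-::-=++++++
218 *******++++****++=--:--:-:-:::---=+++******=:::-=++++++
219 *******+++++*****++==--------===++********+-:::-+++++++
```

The ring is coming up with the fingers: the wrist dump shows a full, roughly level ring, and the scene shows it standing above the pot. I'll lift it clear.

```bash
python3 -m pendant '[{"dx":0,"dy":0,"dz":-0.005,"rx":0,"ry":0,"rz":0,"hand":0.001},{"dx":0,"dy":0,"dz":-0.008,"rx":0,"ry":0,"rz":0,"hand":0.001},{"dx":0,"dy":0,"dz":-0.012,"rx":0,"ry":0,"rz":0,"hand":0.001},{"dx":0,"dy":0,"dz":-0.015,"rx":0,"ry":0,"rz":0,"hand":0.001},{"dx":0,"dy":0,"dz":-0.015,"rx":0,"ry":0,"rz":0,"hand":0.001},{"dx":0,"dy":0,"dz":-0.015,"rx":0,"ry":0,"rz":0,"hand":0.001},{"dx":0,"dy":0,"dz":-0.015,"rx":0,"ry":0,"rz":0,"hand":0.001},{"dx":0,"dy":0,"dz":0,"rx":0,"ry":0,"rz":0,"hand":0.001},{"dx":0,"dy":0,"dz":0,"rx":0,"ry":0,"rz":0,"hand":0.001}]' | grep -E "pos|contact|wid|grip"
python3 asc.py wrist 60 330 6 160 490 4; python3 asc.py scene 150 200 1 185 245 1
python3 -c "
from h import *
plan([.504,-.293,.16],59,10)"
```

```text
position: [0.525, -0.0035, 0.1601]
contact_force: [-0.4, 0.7, -0.8]
width: 0.0037
gripper_force: 88.4
t 29.25 p [ 0.525  -0.0035  0.1601] yaw 59.05 z [ 0.002 -0.001 -1.   ] F [-0.4  0.7 -0.8] w 0.0037 g 88.4 q6 0.40
60 +++++++*+++++++++++++***++++++++++++++++++++++++++++++++**+**++++++++++++++++++++++
66 ++++++++*+++++=++++++****+++++++++++++++++++++++++*++++++**+*++++++++++++++++++++++
72 ++++++++++++++++++++++***+++++++++++++++*+++++++++++++++++*++*+++++++++++++++++++++
78 +++++++++*+++++++++++++***++++++++++++++++++++++++++++++*+**+**+++++++++*++++++++++
84 ++++++*+++++++++++++++++***+++++++++++++++*++++++++++++++++**+*+++++*++++++++++++++
90 ++++++++++*+++++=++++++++***+++++++++++++++*+++++++++++++++++++*+++++++++++++++++++
96 +++++=+++++++++++=+++++++****++++++++++++++++++++++++++++++++*+++++++++++++++++++++
102 ++++++++++++*+++++=+++++++****++++++++++++++++++++++++++++++*+++*++++++++++++++++++
108 +++++++=+++++++++++=+++++++****++++++++++++++++++++++++++++*+*++++++++++++++*++++++
114 ++++++++++++++++++++++++++++**-.....:.:++++++++++++++++++*++=**++++++++++++++++++++
120 +++++++
[... 5991 characters left out ...]
++++*#****++++**********#*=----=++++++++++=+=++++++
194 ++++++++++++++*****************#***+=-:--=++=++=+=+=+===+===
195 +++++++++++++++**##*#******#********+=-:--=++=====+=+=++====
196 +++++++++++++++****+++++*+==----=+++++=----=++++=++++=======
197 ++++++++++++++***+=--------:::::---:-++=---=================
198 *****+++++++++++=--:::---=====-:::..:-++=:--===+========++=+
199 ******+*+++++++==-::--==++++====--:..:-+=-:-=+++++++++++++++
turn/row [-0.01  0.01  0.01]
-0.0259 0.0132 -0.0001
-0.0259 0.0132 -0.0001
-0.0258 0.0132 -0.0001
-0.0258 0.0132 -0.0001
-0.0258 0.0132 -0.0001
-0.0258 0.0132 -0.0001
-0.0258 0.0132 -0.0001
-0.0258 0.0132 -0.0001
-0.0258 0.0132 -0.0001
-0.0258 0.0132 -0.0002
```

The whole ring is out of the pot and still firmly held. I'll carry it over the tray.

```bash
python3 -m pendant '[{"dx":-0.0258,"dy":0.0132,"dz":0,"rx":0,"ry":0,"rz":0,"hand":0.001},{"dx":-0.0258,"dy":0.0132,"dz":0,"rx":0,"ry":0,"rz":0,"hand":0.001},{"dx":-0.0258,"dy":0.0132,"dz":0,"rx":0,"ry":0,"rz":0,"hand":0.001},{"dx":-0.0258,"dy":0.0132,"dz":0,"rx":0,"ry":0,"rz":0,"hand":0.001},{"dx":-0.0258,"dy":0.0132,"dz":0,"rx":0,"ry":0,"rz":0,"hand":0.001},{"dx":-0.0258,"dy":0.0132,"dz":0,"rx":0,"ry":0,"rz":0,"hand":0.001},{"dx":-0.0258,"dy":0.0132,"dz":0,"rx":0,"ry":0,"rz":0,"hand":0.001},{"dx":-0.0258,"dy":0.0132,"dz":0,"rx":0,"ry":0,"rz":0,"hand":0.001},{"dx":-0.0258,"dy":0.0132,"dz":0,"rx":0,"ry":0,"rz":0,"hand":0.001},{"dx":-0.0258,"dy":0.0132,"dz":0,"rx":0,"ry":0,"rz":0,"hand":0.001},{"dx":0,"dy":0,"dz":0,"rx":0,"ry":0,"rz":0,"hand":0.001},{"dx":0,"dy":0,"dz":0,"rx":0,"ry":0,"rz":0,"hand":0.001}]' | grep -E "pos|contact|wid|grip"
python3 -m pendant '[{"dx":0,"dy":0,"dz":0.03,"rx":0,"ry":0,"rz":0,"hand":0.001},{"dx":0,"dy":0,"dz":0.03,"rx":0,"ry":0,"rz":0,"hand":0.001},{"dx":0,"dy":0,"dz":0.03,"rx":0,"ry":0,"rz":0,"hand":0.001},{"dx":0,"dy":0,"dz":0.02,"rx":0,"ry":0,"rz":0,"hand":0.001},{"dx":0,"dy":0,"dz":0.01,"rx":0,"ry":0,"rz":0,"hand":0.001},{"dx":0,"dy":0,"dz":0,"rx":0,"ry":0,"rz":0,"hand":0.001},{"dx":0,"dy":0,"dz":0,"rx":0,"ry":0,"rz":0,"hand":0.001}]' | grep -E "pos|contact|wid|grip"
python3 asc.py wrist 84 276 6 200 450 4
```

```text
position: [0.504, -0.2936, 0.1577]
contact_force: [1.1, 0.7, -0.9]
width: 0.0036
gripper_force: 88.6
position: [0.505, -0.292, 0.0393]
contact_force: [0.4, -0.0, -0.6]
width: 0.0041
gripper_force: 88.6
t 30.93 p [ 0.505  -0.292   0.0393] yaw 59.09 z [-0.001 -0.    -1.   ] F [ 0.4 -0.  -0.6] w 0.0041 g 88.6 q6 -0.10
84 **********************=:-=*+******:----------:-----------=###*:
90 ******************#-:-+*+****=:-:-------------------------####-
96 ***************+---****++**-::----------------------------*###=
102 ************=:-=*+**+**:-::------:-------------------------#*#*
108 ********#-:-=****+**=:::-----:-::--------------------------#***
114 ******::-*****+*-::::-::-:::::--:--------------------------=***
120 **=::-********::::-:--:::::--:------------------------------***
126 ::=*******::::--::::::::--:-:---------------------:---------***
132 *******-:::-:--:::::--:-::-----------------------------------**
138 ***-:::--:-::::::--:--::---------------:---------------------##
144 ::::----:::::-::---::-----------:-:::--:----------------:----=#
150 -----:::::-::---:-----------::*@%%
[... 689 characters left out ...]
---=***=%%%%:-------
216 :::-------::-@%%%%:=***-----------------------:***+%%%%--------
222 --:----::---=%%%%+-+**--------------------:----***+%#%%=-------
228 ---::-----::%#%%%*******--------------:--------***:%%%%=-------
234 ::-:--::-:##%%%%%##********-------------------:***:%%%%:-------
240 --:::--:::##%@@%%##+*******+------------------+**+=%%%%--------
246 :::---@@@%##%@@@%##@@@@********-+***+--------:***-@%%%*--------
252 --:---@@@%##@@@@@##%@@@******************=--:***==%#%%---------
258 ::---%@@@###@@@@@###@@@@***********************::@%%%*---------
264 *-:--@@@@%%%@%*%@##%@@@@************************@%#%%----------
270 %*-:@@@@@@@%@%*%@*@@@@@@@**********************@@#%%-----------
```

```bash
python3 -m pendant '[{"dx":0,"dy":0,"dz":0.012,"rx":0,"ry":0,"rz":0,"hand":0.001},{"dx":0,"dy":0,"dz":0.012,"rx":0,"ry":0,"rz":0,"hand":0.001},{"dx":0,"dy":0,"dz":0.006,"rx":0,"ry":0,"rz":0,"hand":0.001},{"dx":0,"dy":0,"dz":0,"rx":0,"ry":0,"rz":0,"hand":0.001}]' | grep -E "pos|contact"
python3 -m pendant '[{"dx":0,"dy":0,"dz":0.003,"rx":0,"ry":0,"rz":0,"hand":0.001},{"dx":0,"dy":0,"dz":0.003,"rx":0,"ry":0,"rz":0,"hand":0.001},{"dx":0,"dy":0,"dz":0.003,"rx":0,"ry":0,"rz":0,"hand":0.001},{"dx":0,"dy":0,"dz":0,"rx":0,"ry":0,"rz":0,"hand":0.001}]' | grep -E "pos|contact"
python3 asc.py wrist 130 276 8 200 450 4
```

```text
position: [0.5048, -0.2926, 0.0095]
contact_force: [-0.6, 0.3, -0.6]
position: [0.5047, -0.2927, 0.0002]
contact_force: [-0.0, 0.5, -0.9]
t 31.65 p [ 5.047e-01 -2.927e-01  2.000e-04] yaw 59.05 z [-0.001 -0.001 -1.   ] F [-0.   0.5 -0.9] w 0.0038 g 88.6 q6 -0.10
130 ********+------------------------------------------------------
138 ***-*=---------------------------------------------------------
146 ----------------------------------:==--------------------------
154 ---------------------------#%%%%%%%%#########------------------
162 -----------------------+%%%%%%%###########%%%%%%---------------
170 ---------------------@%%%%%%%%***+++=+-+**%%%%%%%%=------------
178 -------------------%#%%%#%**----------------*#%%%%%%-----------
186 -----------------@#%##%#**--------------------*#%%%%%----------
194 ---------------=%##%%#*-------------------------+%%%%%---------
202 --------------+%#%%%**---------------------------+%%%%%--------
210 -------------=%%%%@**----------------------------+#%%%%--------
218 -------------%%%%%**------------------------------+%%%%=-------
226 ------------#%%%%**=------------------------------*%%%%=-------
234 ----------%#%%%%%%%***----------------------------*%%%%--------
242 -------@@@##%@@%%%#@@@***------------------------=%%%%%--------
250 ------@@@%##%@@@%##%@@@*****==---=-=-------------*%%%%---------
258 -----%@@@##%@@@@@###@@@@*****************-------*@%%%*---------
266 --+**@@@@@#*@%*%@++%@@@@************************%%%%#--=-------
274 +**@@@@@@@@@@%*%@@@@@@@@@@******#%%%**********@@%@@#*----------
```

```bash
python3 -m pendant '[{"dx":0,"dy":0,"dz":0.003,"rx":0,"ry":0,"rz":0,"hand":0.001},{"dx":0,"dy":0,"dz":0.003,"rx":0,"ry":0,"rz":0,"hand":0.001},{"dx":0,"dy":0,"dz":0.002,"rx":0,"ry":0,"rz":0,"hand":0.001},{"dx":0,"dy":0,"dz":0,"rx":0,"ry":0,"rz":0,"hand":0.001}]' | grep -E "pos|contact"
python3 -m pendant '[{"dx":0,"dy":0,"dz":0.001,"rx":0,"ry":0,"rz":0,"hand":0.001},{"dx":0,"dy":0,"dz":0.001,"rx":0,"ry":0,"rz":0,"hand":0.001},{"dx":0,"dy":0,"dz":0.001,"rx":0,"ry":0,"rz":0,"hand":0.001},{"dx":0,"dy":0,"dz":0,"rx":0,"ry":0,"rz":0,"hand":0.001}]' | grep -E "pos|contact|wid"
python3 asc.py wrist 130 276 8 200 450 4
```

```text
position: [0.5047, -0.2928, -0.0079]
contact_force: [0.4, 0.4, 0.2]
position: [0.5048, -0.2928, -0.0106]
contact_force: [-1.3, 0.9, 1.7]
width: 0.004
t 32.37 p [ 0.5048 -0.2928 -0.0106] yaw 59.05 z [-0.    -0.001 -1.   ] F [-1.3  0.9  1.7] w 0.0040 g 89.5 q6 -0.10
130 *********------------------------------------------------------
138 *****+---------------------------------------------------------
146 ---------------------------------------------------------------
154 ---------------------------=%%%%%%%%########%+-----------------
162 ------------------------%%%%%%%%##########%%%%%%%--------------
170 ---------------------%%%%%%##%%*+-*-*-=---%%%%%%%%%+-----------
178 -------------------%#%%%#%%------------------+%%%%%%%----------
186 -----------------@#####%*+----------------------#%%%%%*--------
194 ----------------%#%#%%=---------------------------@%%%%*-------
202 --------------+%%%%%+------------------------------@%%%%-------
210 -------------=%%%%@*=-------------------------------%%%%@------
218 -------------%%%%%*=--------------------------------%%%%%------
226 ------------%%%%%*=---------------------------------*%%%%------
234 ----------%#%%%%%%%**-------------------------------*%%%%------
242 -------@@@%%%@@@%%#@@@**=---------------------------@%%%%------
250 ------@@@%##@@@@%#%%@@@****#-----------------------+%%%%=------
258 -----@@@@###@@@@@#%#@@@@*****#=*********+----------%%%%%-------
266 --***@@@@@#*@%*%@++@@@@@*********************-=--=@%%%@--------
274 ***@@@@@@@@@@%*%@@@@@@@@@@******#%%%************%@@%%%-----=---
```

Contact with the tray floor has begun, so I'll release and retreat upward.

```bash
python3 -m pendant '[{"dx":0,"dy":0,"dz":0.001,"rx":0,"ry":0,"rz":0,"hand":0.001},{"dx":0,"dy":0,"dz":0.001,"rx":0,"ry":0,"rz":0,"hand":0.001},{"dx":0,"dy":0,"dz":0,"rx":0,"ry":0,"rz":0,"hand":0.01},{"dx":0,"dy":0,"dz":0,"rx":0,"ry":0,"rz":0,"hand":0.014},{"dx":0,"dy":0,"dz":0,"rx":0,"ry":0,"rz":0,"hand":0.02},{"dx":0,"dy":0,"dz":0,"rx":0,"ry":0,"rz":0,"hand":0.028},{"dx":0,"dy":0,"dz":0,"rx":0,"ry":0,"rz":0,"hand":0.028},{"dx":0,"dy":0,"dz":0,"rx":0,"ry":0,"rz":0,"hand":0.028}]' | grep -E "pos|contact|wid"
python3 -m pendant '[{"dx":0,"dy":0,"dz":-0.005,"rx":0,"ry":0,"rz":0,"hand":0.028},{"dx":0,"dy":0,"dz":-0.01,"rx":0,"ry":0,"rz":0,"hand":0.028},{"dx":0,"dy":0,"dz":-0.02,"rx":0,"ry":0,"rz":0,"hand":0.028},{"dx":0,"dy":0,"dz":-0.03,"rx":0,"ry":0,"rz":0,"hand":0.028},{"dx":0,"dy":0,"dz":-0.03,"rx":0,"ry":0,"rz":0,"hand":0.028},{"dx":0,"dy":0,"dz":-0.03,"rx":0,"ry":0,"rz":0,"hand":0.028},{"dx":0,"dy":0,"dz":-0.03,"rx":0,"ry":0,"rz":0,"hand":0.028},{"dx":0,"dy":0,"dz":-0.03,"rx":0,"ry":0,"rz":0,"hand":0.028},{"dx":0,"dy":0,"dz":0,"rx":0,"ry":0,"rz":0,"hand":0.028},{"dx":0,"dy":0,"dz":0,"rx":0,"ry":0,"rz":0,"hand":0.028}]' | grep -E "pos|contact|wid"
python3 - <<'E'
from h import *
st()
for n in('wrist','top'):
    s,w=grab(n); f=w['frame']; h=cv2.cvtColor(f,cv2.COLOR_RGB2HSV)
    m=((h[...,2]<105)&(h[...,1]<90)).astype(np.uint8)
    if n=='wrist': m[225:]=0
    else: m[:168]=0;m[242:]=0;m[:,:384]=0;m[:,446:]=0
    k,l,S,C=cv2.connectedComponentsWithStats(m)
    for i in range(1,k):
        if S[i,4]>25:
            pts=cv2.findContours((l==i).astype(np.uint8),0,2)[0][0].reshape(-1,2).astype(float)
            W=np.array([onz(w,u,v,.010,s)[:2] for u,v in pts])
            # outer circle: min enclosing
            (x,y),r=cv2.minEnclosingCircle(W.astype(np.float32)*1000)
            print(n,S[i],'circle mm',round(x,1),round(y,1),round(r,1), 'ellipse',cv2.fitEllipse(cv2.convexHull((W*1000).astype(np.float32))) if len(W)>6 else '')
E
python3 asc.py wrist 130 230 5 200 420 3
```

```text
position: [0.5049, -0.2928, -0.0127]
contact_force: [-0.2, -0.1, 0.1]
width: 0.0281
position: [0.5061, -0.2935, 0.1757]
contact_force: [1.1, 0.5, -0.2]
width: 0.0277
t 33.92 p [ 0.5061 -0.2935  0.1757] yaw 59.05 z [ 0.004 -0.005 -1.   ] F [ 1.1  0.5 -0.2] w 0.0277 g 0.0 q6 -0.10
wrist [ 395    0   90   42 2340] circle mm 737.8 -249.0 44.1 ellipse ((734.3432006835938, -251.47604370117188), (55.155303955078125, 85.64863586425781), 35.67320251464844)
wrist [341  60  57 165 931] circle mm 607.5 -325.8 87.7 ellipse ((545.6638793945312, -252.81227111816406), (179.0173797607422, 347.3187561035156), 27.8344669342041)
wrist [ 249  122   85   85 1671] circle mm 543.0 -309.0 46.6 ellipse ((542.4645385742188, -308.98193359375), (91.16365051269531, 92.83650970458984), 2.6868364810943604)
wrist [180 134  48  91 442] circle mm 451.6 -275.7 54.5 ellipse ((465.6528015136719, -196.486572265625), (9.772889137268066, 289.6509704589844), 171.328369140625)
top [ 395  177   51   65 1019] circle mm 531.1 -360.8 99.7 ellipse ((536.2819213867188, -343.0025329589844), (151.50698852539062, 216.41012573242188), 
[... 1012 characters left out ...]
:::::::::::::::::::::::::::::::::::*##%:::::::::::::::::::#+-**++***
190 **.%#+:::.:::::::::::::::::::::::::::::.%##+::::::::::::::::::::*#:**+++**
195 ***.#*.::::::::::::::::::#:::::::::::-%##%:::::::::::::::::::::::#+:**+++*
200 ***+:#+.::::::::::::::::%###%%*++#%%###%:::::::::::::::::::::::::=#:+**+++
205 ****--#+::::::::::::::::::-%%#####%%%:::::::::::::::::::::::::::.-#*:****+
210 *****:+#+::::::::::::::::::::::::::::::::::::::::::::::::::::+****#=:+****
215 ******.*#-:::::::::::::::::::::::::::::::::::::::::::::::******-.-********
220 *******.%#-:::::::::::::::::::-::::::::-=:::::::::::-******:.=************
225 ********:%*::::::::::::::::=++++::::::**++-:::::=*****+..=**********+*****
```

The ring lies flat in the tray, fitted as a 91×93 mm circle at (0.543,-0.309), about 6 mm from the middle. Before handing in, I'll compare the rack against the starting pictures.

```bash
python3 - <<'E'
from h import *
for n,(y0,y1,x0,x1) in (('top',(184,215,155,220)),('scene',(148,182,295,350))):
    s,w=grab(n); a=cv2.imread(f'pics/{n}0.png')[y0:y1,x0:x1]; b=cv2.cvtColor(w['frame'],cv2.COLOR_RGB2BGR)[y0:y1,x0:x1]
    for nm,i in(('before',a),('now',b)):
        h=cv2.cvtColor(i,cv2.COLOR_BGR2HSV)
        for lab,m in(('cap/collar',(h[...,1]<45)&(h[...,2]>120)),('handle',(h[...,2]<70))):
            k,l,S,C=cv2.connectedComponentsWithStats(m.astype(np.uint8))
            print(n,nm,lab,[(np.round(C[j]+[x0,y0],1).tolist(),int(S[j,4])) for j in range(1,k) if S[j,4]>8])
E
```

```text
top before cap/collar [([163.3, 195.2], 36), ([200.0, 200.0], 37), ([169.6, 204.8], 20), ([203.6, 208.9], 21)]
top before handle [([168.6, 200.0], 39), ([203.7, 205.0], 29)]
top now cap/collar [([162.7, 195.5], 36), ([200.0, 200.0], 37), ([168.8, 204.9], 21), ([203.6, 209.0], 20)]
top now handle [([167.8, 200.2], 38), ([203.7, 205.0], 29)]
scene before cap/collar [([308.7, 155.9], 24), ([340.9, 156.0], 22), ([307.2, 175.6], 16), ([337.5, 175.9], 14)]
scene before handle [([338.0, 166.2], 37)]
scene now cap/collar [([308.6, 155.9], 23), ([341.5, 155.9], 24), ([307.0, 175.7], 17), ([338.0, 175.9], 14)]
scene now handle [([337.9, 169.3], 15)]
```

The pick is within about 2 mm of where it started, upright and seated, and the scriber hasn't moved. Handing in.

```bash
python3 -c "
from h import *
st(); print(manip.sign_off())"
```

```text
t 34.17 p [ 0.5041 -0.292   0.171 ] yaw 59.05 z [-0.003  0.001 -1.   ] F [0.4 0.9 0.3] w 0.0279 g 0.0 q6 -0.10
the job is handed in; nothing more can be done
None
```

I handed the job in at 34 s of the 72 s limit, and no verdict came back: I lifted the ring's +y end above the rim with the hook, the ring now lies flat in the tray about 6 mm from its middle, the pick hangs upright in its original slot, and the scriber, lid, vase and mould were left alone (only the scriber was re-checked).

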